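# Quarantine two condemned tools through the check flap

### The job

The step-gauge set and the die insert whose nose has snapped off are condemned. Put them on the feed shelf of the grey lock box and push them through its hanging flap, one after the other: each must slide right down inside and the flap must fall shut behind it before the next one goes in. Leave the sound insert, the stamp, the tape roll and the red marker where they are, and do not knock the stamp over.

Things in the scene. Friction and masses are not known exactly. Their poses are not given: they have to be found in the camera images.
- lock_box: Fixed grey sheet-steel box with a clear roof window, 235 long, 152 wide, 162 high, with a feed shelf on legs before it. Origin: bench level, under the middle of its front face; x points into the box along the lane, y across, z up. The opening in the front face (x = 0) is 70 wide, from the slide (83 high there) up to the flap's hinge (144 high).
- shelf_middle (a point): Middle of the level, painted feed shelf's top, 100 mm above the bench; axes as lock_box. The shelf reaches 70 mm before and behind this point and 65 to either side, its front edge open. Aluminium guides 16 high stand at its far end: 117 apart 35 mm beyond this point, closing to 70 apart 80 mm beyond it. A piece laid on the shelf stays put.
- shelf_bend (a point): Middle of the line where the shelf bends into a slippery slide, 30 mm before the front face, 100 mm above the bench; axes as lock_box. The slide goes down under the flap, at 29 degrees and then 14, to the rear wall. A piece pushed along +x swings the flap in, tips onto the slide once its middle has passed this line, and slides in by its own weight.
- flap (a joint): Light metal check flap (50 g, 64 wide) with a round nylon bead, hung by its top edge in the opening, its lower edge just above the slide, swinging freely inward only: 0 = hanging shut, rad, grows as the lower edge swings into the box, stop at 1.4. It falls shut by its own weight.
- flap_hinge (a point): Middle of the flap's hinge axis, 144 mm above the bench, 9 mm behind the front face.
- gauge_set: Condemned: five upright steel step gauges in a row in a beech cradle, 45 (x) x 110 (y) x 38 high in all, the cradle itself 14 high; 0.25 to 0.4 kg. Origin: centre of its underside; y along the row. Grip the cradle across its 45 mm.
- insert_snapped: Condemned: steel die insert, a block 72 (x) x 46 (y) x 30 high with three holes in its top; only a torn stump 7 mm long is left of the nose at its +x end (total 79 long). 0.5 to 0.84 kg. Origin: centre of the block's underside. Grip it across its 46 mm.
- insert_sound: Stays: die insert with the same 72 x 46 x 30 block, but with its whole stepped nose, 28 mm long, at its +x end (total 100 long). Origin: centre of the block's underside.
- stamp: Stays: turned wooden inspection stamp standing upright among the pieces, 27 across, 63 high. Origin: centre of its underside.
- tape_roll: Stays: roll of tape lying flat, 72 across, 18 high. Origin: centre of its underside, within 3 mm.
- red_marker: Stays: felt marker lying on the bench, 136 (x) x 18 x 18. Origin: centre of its underside.
There are look-alikes about, which are no part of the job. What is shaped like the gauge_set but blue is not meant.

How it is judged:
By the outcome, as a careful person would: the job done as asked, in the order asked, and still so for the second after the job is handed in, with the robot touching nothing.
It also fails if it takes over 69 s, if anything falls off the work surface, if the arm or the gripper's body presses on something with over 40 N, if the wrist force passes 120 N, or if a joint passes its speed limit or range.

### The arm

A 7-joint arm with a two-finger parallel gripper is mounted at the origin on the work surface; the furniture and walls round the work are solid. World frame = base frame: x ahead of the robot, y to its left, z up, the work surface at z = 0. Lengths are in m, angles in rad, forces in N, time in s.
With the tool pointing down it reaches from about 0.35 to 0.9 m from the base axis. Payload 7.2 kg.
Tool frame: the origin (TCP) lies on the centre line of the jaws, within the pads' length; the fingertips stand ahead of it and the grasp point (between the pads) lies 11 mm behind it (ctrl.nose_length is the y of the fingertips in the tool frame, in m); y points along the fingers, x is the direction in which the jaws open and shut, and the axes are right-handed (so a half turn about y gives the same grasp; the last joint's range is limited). The gripper opens to 85 mm and grips with 20 to 120 N. Pads are 22 mm wide; open, the fingers measure 114 mm over their backs; the gripper's body (76 mm by 85 mm) begins 54 mm behind the grasp point. The pads swing forward as they close: fully open they stand 13 mm farther back than shut.
Start: joints at [1.179, 0.411, -0.013, 1.596, 0.006, 1.134, -0.082], TCP at [0.199, -0.593, 0.239] pointing down, gripper open.
Joint ranges: [-2.95, 2.95], [-0.29, 1.99], [-1.47, 1.44], [0.14, 2.54], [-1.03, 4.17], [0.13, 1.85], [-2.86, 2.86]. Speed limits (rad/s): [2.39, 2.39, 3.01, 3.01, 3.14, 3.14, 3.14].

### API

Orientations are given as a unit quaternion [w, x, y, z].
In Python, from cell import ctrl gives the robot as it stands.
- The arm moves only by the tool servo_tool, never from a script. Its argument "rows" is a list of rows, each an object with "linear": the shift along the tool's x, y, z in m, a list of three; "rot": the turn, a rotation vector about the tool's x, y, z in degrees, a list of three; "fingers": the closure in counts, from 0 (fully open) to 255 (shut). In form: [{"linear": [tx, ty, tz], "rot": [rx, ry, rz], "fingers": fingers}, ...]. A call has 1 to 5 rows; each row shifts and turns the commanded pose from where the row before left it, along the tool's axes as they then stand; what a row does not reach is not made up. A row lasts 1/12 s, in which the tool goes at most 41.7 mm and 7.16 degrees, less where a joint would pass 70% of its speed; a pose out of reach is approached as far as the arm can. A call with a gripper value outside its range is refused whole. The fingers move at their own pace and stop on an object; "force" is the grip in N (left out, the last holds). Time passes only in rows, so rows that do not move let the fingers close. It gives the time, the measured TCP pose, the force and the opening at its end, in the units of the state.
- ctrl.get_state(): the state, without advancing time (a new reading comes with each control period).
- ctrl.camera(name): name is "side" or "top" or "wrist"; returns (picture, depth): 400x640x3 uint8, red, green, blue; 400x640 float32, m along the optical axis (not along the pixel's ray), 0 where there is no reading.
- ctrl.camera_info(name): a dict with "fovy" (degrees; the focal length in pixels is half the picture's height over the tangent of half this angle, whatever the lens; pixels are square), "cx", "cy" (the principal point, pixels), "k1" (the pictures are not rectified: a ray, as slopes to the right and down, at radius r is drawn at 1 + k1 r^2 times it, then the intrinsics apply), "world_from_camera" (4x4, takes a point from camera to world coordinates); the wrist camera has in their place "hand_eye" (4x4, takes a point from camera to tool coordinates, whose origin is the TCP and whose axes are the tool frame's). Camera axes: x right, y up, looking along -z (the intrinsics and any distortion apply to the point x, -y, -z); pixel columns grow to the right and rows downward; lengths in m; the calibration is good to about 2 mm. A picture is of the moment at which its call begins: read the wrist's pose just before it. camera_info takes no time and is no camera call.
- ctrl.close_job(): hands the job in, once; it reports no verdict.
The state is a dict: "time": time; "qpos": joint angles; "qvel": joint speeds; "joint_torque": joint torques, N m; "tool_pos": TCP position; "ee_rot": TCP orientation; "wrist_force": force on the tool from outside, world axes, zero at the start; "moment": the same for the moment, N m; "gripper_width": finger opening in m.
Only numpy, scipy, OpenCV 4.12 (cv2) and the standard library are available. Lean on these libraries where they do the work, as an engineer would, in place of code of your own. Each camera call takes 0.05 s, during which the arm holds its last target.

## Working session

There is one attempt and no reset: what is moved stays moved. The work goes in short steps, Python scripts to look and compute and a tool call to move; the robot and the scene stay as the last step left them, time stands still between calls to the robot, and variables do not carry over. Pictures are saved under pics/ and viewed, and the job is handed in when it is done.

Besides the shell and the picture viewer there is one more tool, called after "Request:" as name(argument=value, ...) on one line, values as JSON. servo_tool: Moves the arm, as the interface text tells. Its arguments: {"type":"object","properties":{"rows":{"type":"array"},"force":{"type":"number"}},"required":["rows"]}

```bash
ls; mkdir -p pics; python3 - <<'E'
from cell import ctrl
import cv2
s=ctrl.get_state()
print({k:(v if not hasattr(v,'round') else v) for k,v in s.items()}); print(ctrl.nose_length)
for n in ["side","top","wrist"]:
    print(n,ctrl.camera_info(n))
    p,d=ctrl.camera(n); cv2.imwrite(f"pics/{n}0.png",p[:,:,::-1])
    import numpy as np; np.save(f"pics/{n}0d.npy",d)
E
```

```text
pics
{'time': 0.0, 'qpos': array([ 1.17880523,  0.41189166, -0.01270741,  1.59704282,  0.00563808,
        1.13429375, -0.08220521]), 'qvel': array([-9.14820360e-04, -5.11535090e-04, -1.40976335e-04,  5.12497174e-04,
       -3.74448777e-05,  1.09755686e-03,  2.63125978e-04]), 'joint_torque': array([ 8.24041763e-04, -6.00634646e+01,  6.82303961e-01, -2.99410182e+01,
        1.38064910e-02,  1.07755826e-02, -2.79428939e-06]), 'tool_pos': array([ 0.19864729, -0.59208606,  0.23845874]), 'ee_rot': array([ 0.57434853, -0.5737768 ,  0.41334614, -0.41236987]), 'wrist_force': array([ 0.3655486 ,  1.04927681, -0.28024563]), 'moment': array([ 0.01146327, -0.01070834,  0.02367428]), 'gripper_width': 0.0853946796684835}
0.008
side {'fovy': 44.1527935093111, 'cx': 318.71973985828026, 'cy': 205.67950536783312, 'k1': -0.10876846969480256, 'world_from_camera': array([[ 0.99782257, -0.04707797,  0.0461928 ,  0.51134713],
       [ 0.06530491,  0.6070889 , -0.79194592, -1.26903361],
       [ 0.00924007,  0.79323813,  0.60884143,  0.98898873],
       [ 0.        ,  0.        ,  0.        ,  1.        ]])
[... 244 characters left out ...]
-7.28424612e-04, -3.63399342e-04,
        -9.41693799e-02],
       [-4.02833826e-04,  5.48886041e-02,  9.98492403e-01,
         1.35862103e+00],
       [ 0.00000000e+00,  0.00000000e+00,  0.00000000e+00,
         1.00000000e+00]])}
wrist {'fovy': 67.21435671735549, 'cx': 320.5633498874308, 'cy': 200.80296060062417, 'k1': -0.0019228491078139092, 'hand_eye': array([[ 9.99999939e-01,  3.47073349e-04,  4.24940749e-05,
         1.10978981e-04],
       [-5.86496658e-05,  2.86293986e-01, -9.58141822e-01,
        -1.35279181e-01],
       [-3.44711289e-04,  9.58141760e-01,  2.86293989e-01,
         7.22661415e-02],
       [ 0.00000000e+00,  0.00000000e+00,  0.00000000e+00,
         1.00000000e+00]])}
```

View pics/side0.png

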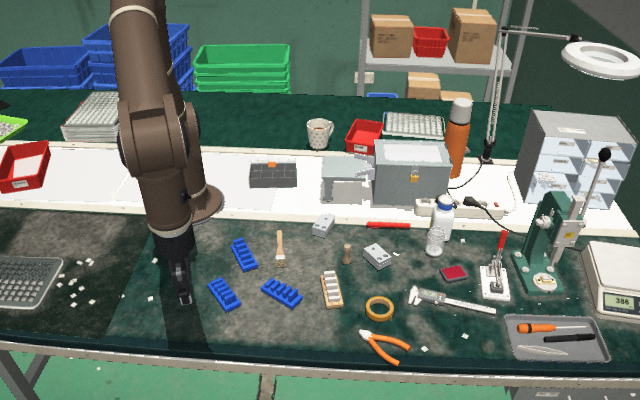

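View pics/top0.png

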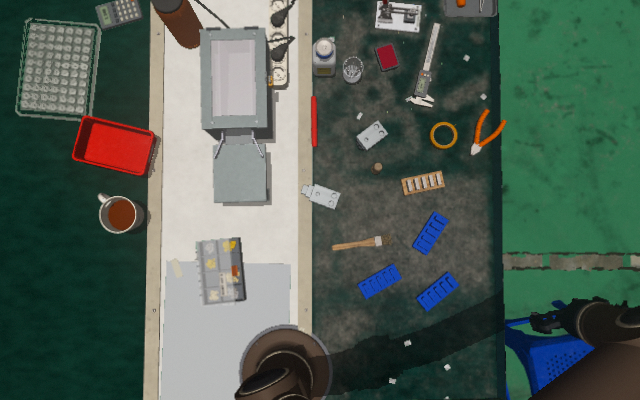

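View pics/wrist0.png

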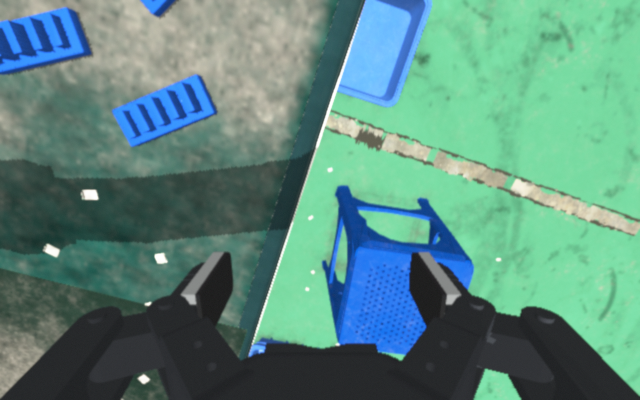

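The top picture shows the beech gauge set at (423,182), the long-nosed insert at (322,195), the other insert at (371,135), the stamp at (378,167) and the box with its shelf at (240,170). Next come enlarged crops.

```bash
cat > h.py <<'E'
import numpy as np, cv2
from cell import ctrl
from scipy.spatial.transform import Rotation as R
def wfc(n,pose=None):
    i=ctrl.camera_info(n)
    if n!="wrist": return i,i["world_from_camera"]
    p,q=pose; T=np.eye(4); T[:3,:3]=R.from_quat([q[1],q[2],q[3],q[0]]).as_matrix(); T[:3,3]=p
    return i,T@i["hand_eye"]
def ray(n,u,v,pose=None):
    i,T=wfc(n,pose); f=200/np.tan(np.radians(i["fovy"]/2))
    K=np.array([[f,0,i["cx"]],[0,f,i["cy"]],[0,0,1]])
    p=cv2.undistortPoints(np.array([[[u,v]]],float),K,np.array([i["k1"],0,0,0,0]))[0,0]
    return T[:3,3],T[:3,:3]@np.array([p[0],-p[1],-1.]),T
def atz(n,u,v,z,pose=None):
    o,d,_=ray(n,u,v,pose); return o+d*(z-o[2])/d[2]
def dep(n,u,v,D,pose=None):
    o,d,_=ray(n,u,v,pose); return o+d*D[int(round(v)),int(round(u))]
def proj(n,P,pose=None):
    i,T=wfc(n,pose); f=200/np.tan(np.radians(i["fovy"]/2))
    c=np.linalg.inv(T)@np.append(P,1); x,y=c[0]/-c[2],-c[1]/-c[2]; s=1+i["k1"]*(x*x+y*y)
    return f*x*s+i["cx"],f*y*s+i["cy"]
def crop(img,u0,v0,u1,v1,k,name):
    c=cv2.resize(img[v0:v1,u0:u1],None,fx=k,fy=k,interpolation=cv2.INTER_CUBIC); cv2.imwrite(name,c)
def tri(n1,uv1,n2,uv2,p1=None,p2=None):
    o1,d1,_=ray(n1,*uv1,p1); o2,d2,_=ray(n2,*uv2,p2)
    A=np.stack([d1,-d2],1); t=np.linalg.lstsq(A,o2-o1,rcond=None)[0]
    a,b=o1+d1*t[0],o2+d2*t[1]; return (a+b)/2,np.linalg.norm(a-b)
E
python3 - <<'E'
from h import *
a=cv2.imread("pics/top0.png"); b=cv2.imread("pics/side0.png")
crop(a,300,100,460,220,5,"pics/t1.png"); crop(a,190,10,290,220,3,"pics/t2.png"); crop(b,300,200,430,320,5,"pics/s1.png"); crop(b,310,120,470,220,5,"pics/s2.png")
E
```

```text
(no output)
```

View pics/t1.png

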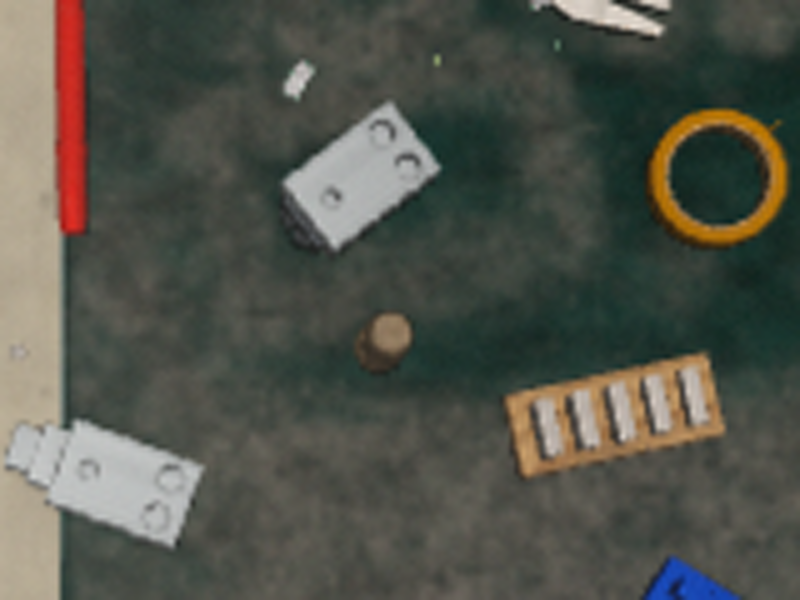

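View pics/t2.png

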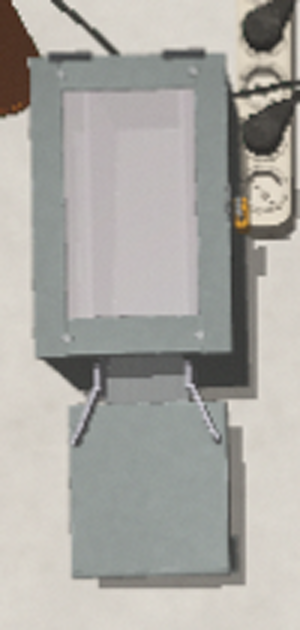

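View pics/s1.png

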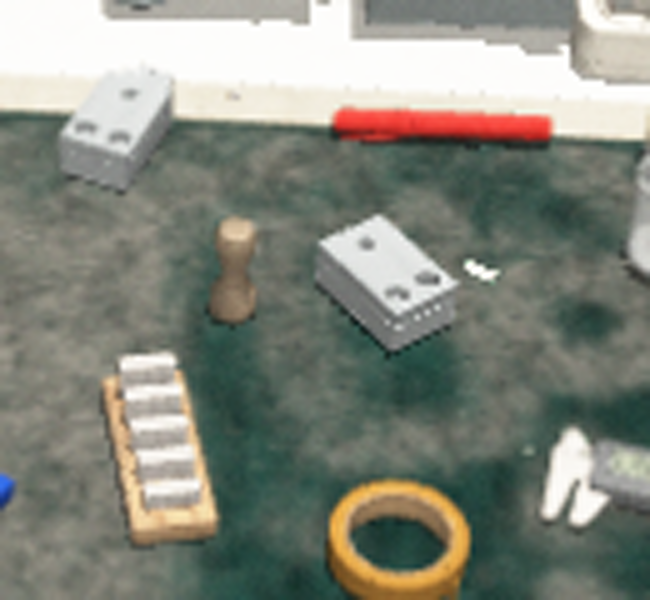

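View pics/s2.png

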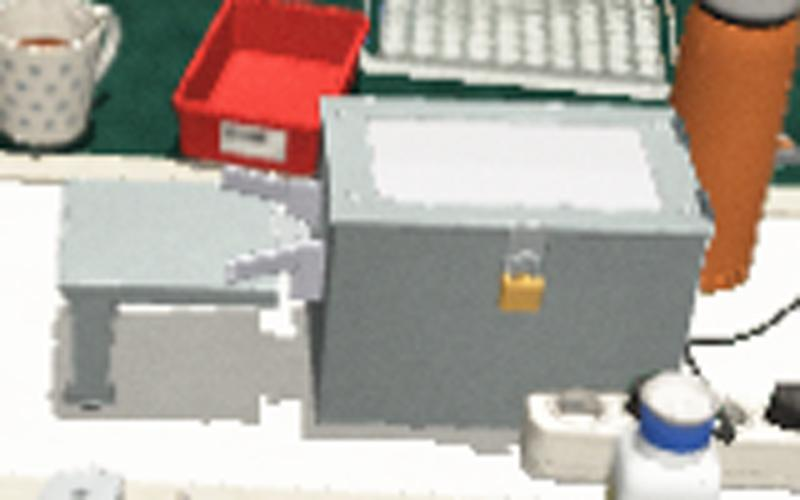

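The crops show the cradle corners at t1 (505,398), (708,352), (724,432) and (524,477). The snapped insert's top corners are at (283,185), (390,102), (441,168) and (335,251), with a dark stump on its lower-left end. In the side view its corners are at s1 (318,240), (378,214), (455,287) and (390,318).

```bash
python3 - <<'E'
from h import *
np.set_printoptions(precision=4,suppress=True)
T=lambda u,v:(300+u/5-.4,100+v/5-.4); S=lambda u,v:(300+u/5-.4,200+v/5-.4)
T2=lambda u,v:(190+u/3-.33,10+v/3-.33); S2=lambda u,v:(310+u/5-.4,120+v/5-.4)
d=np.load("pics/top0d.npy")
def rep(nm,pts,z):
    P=np.array([atz("top",*T(*p),z) for p in pts]); c=P.mean(0)
    e=[np.linalg.norm(P[i]-P[(i+1)%4]) for i in range(4)]
    a=P[1]-P[0]+P[2]-P[3]; print(nm,c,"edges",np.array(e),"ang01",np.degrees(np.arctan2(a[1],a[0])))
rep("gauge",[(505,398),(708,352),(724,432),(524,477)],.014)
rep("snap",[(283,185),(390,102),(441,168),(335,251)],.030)
rep("sound",[(78,420),(204,466),(177,547),(48,500)],.030)
for nm,t,s in [("snapA",(441,168),(390,318)),("snapB",(335,251),(318,240)),("snapC",(390,102),(455,287)),("snapD",(283,185),(378,214)),("g",(524,477),(106,378)),("g2",(724,432),(134,530)),("g3",(708,352),(217,525)),("stamp",(390,333),(236,226))]:
    print(nm,*tri("top",T(*t),"side",S(*s)))
print("stamp", atz("top",*T(390,333),.063), "tape",atz("top",*T(719,177),.018))
for nm,t,s in [("shelf FL",(73,576),(60,286)),("shelf BL",(72,402),(65,182)),("roofFL",(37,353),(330,222)),("roofFR",(233,355),None),("shelf FR",(229,574),None)]:
    pass
for nm,p in [("shelf near-left(y+)",(73,576)),("shelf near-right",(229,574)),("shelf far-left",(72,404)),("shelf far-right",(226,404))]:
    print(nm,atz("top",*T2(*p),.100), "z dep",dep("top",T2(*p)[0]+ (3 if 'left' in nm else -3),T2(*p)[1]+(-3 if 'near' in nm else 3),d)[2])
for nm,p in [("roof near-left",(36,354)),("roof near-right",(233,354)),("roof far-left",(30,60)),("roof far right",(226,54))]:
    print(nm,atz("top",*T2(*p),.162))
print("guides",[atz("top",*T2(*p),.116) for p in [(75,443),(99,385),(99,365),(218,438),(188,382),(187,362)]])
for nm,t,s in [("shelf near-right",(229,574),(60,286)),("shelf near-left",(73,576),(66,182)),("roof near-left",(36,354),(322,98)),("roof near-right",(233,354),(330,222)),("roof far right",(226,54),(712,232))]:
    print(nm,*tri("top",T2(*t),"side",S2(*s)))
for u,v in [T(600,600),(240,170),(225,250),(300,250),(371,120),(330,150)]: print(u,v,dep("top",u,v,d))
E
```

```text
gauge [ 0.4936 -0.3612  0.014 ] edges [0.11   0.0431 0.1081 0.0429] ang01 -77.29862364318303
snap [ 0.6177 -0.2269  0.03  ] edges [0.0714 0.0439 0.0709 0.0442] ang01 -52.00708008533939
sound [ 0.4565 -0.1032  0.03  ] edges [0.07   0.0446 0.0716 0.0447] ang01 -110.12453198335716
snapA [ 0.621  -0.2686  0.0276] 0.0029805500592320917
snapB [ 0.5787 -0.2122  0.032 ] 0.001302953348484504
snapC [ 0.6572 -0.2418  0.0283] 0.0003844524544843705
snapD [ 0.6139 -0.1852  0.0303] 0.0014493516863248708
g [ 0.4622 -0.3128  0.013 ] 0.002765150789758167
g2 [ 0.4847 -0.419   0.011 ] 1.4519282592609292e-05
g3 [ 0.5274 -0.4114  0.0097] 0.00014524010154709277
stamp [ 0.5311 -0.2373  0.0624] 0.0003254761768950173
stamp [ 0.5309 -0.2373  0.063 ] tape [ 0.6193 -0.4164  0.018 ]
shelf near-left(y+) [0.4384 0.1709 0.1   ] z dep 0.09801863837581304
shelf near-right [0.4399 0.0428 0.1   ] z dep 1.3586210299525399
shelf far-left [0.5808 0.1732 0.1   ] z dep 0.09752729839601293
shelf far-right [0.5808 0.046  0.1   ] z dep 0.10157335290005465
roof near-left [0.6097 0.1886 0.162 ]
roof near-right [0.6098 0.0337 0.162 ]
roof far-left [0.8446 0.1954 0.162 ]
roof far right [0.8499 0.0401 0.162 ]
guides [array([0.546, 0.167, 0.116]), array([0.5937, 0.1479, 0.116 ]), array([0.6102, 0.1481, 0.116 ]), array([0.5501, 0.0506, 0.116 ]), array([0.5962, 0.0753, 0.116 ]), array([0.6127, 0.0762, 0.116 ])]
shelf near-right [0.4415 0.0433 0.0975] 0.002931936187343098
shelf near-left [0.4389 0.1717 0.0966] 0.0007713517843945596
roof near-left [0.61   0.1888 0.1611] 0.00015667675787545715
roof near-right [0.6106 0.0339 0.1611] 0.0011297813572610704
roof far right [0.8496 0.04   0.1631] 0.0003049848059419611
419.6 219.6 [ 0.3963 -0.3557 -0.0047]
240 170 [0.5166 0.1071 0.1024]
225 250 [0.3191 0.145  0.0877]
300 250 [ 0.3156 -0.0369 -0.0054]
371 120 [ 0.6648 -0.2277 -0.0049]
330 150 [ 0.5823 -0.117   0.0025]
```

```bash
cat > plan.py <<'E'
from h import *
import sys
np.set_printoptions(precision=4,suppress=True)
def plan(x,y,z,jaw):
    s=ctrl.get_state(); q=s["ee_rot"]; r=R.from_quat([q[1],q[2],q[3],q[0]]); M=r.as_matrix()
    a=np.degrees(np.arctan2(M[1,0],M[0,0])); p=s["tool_pos"]
    dj=(jaw-a+90)%180-90
    # target frame: y down, x at jaw
    t=np.radians(a+dj); X=np.array([np.cos(t),np.sin(t),0]); Y=np.array([0,0,-1.]); Tm=np.stack([X,Y,np.cross(X,Y)],1)
    rv=np.degrees(R.from_matrix(M.T@Tm).as_rotvec())
    d=np.array([x,y,z])-p
    print("t",s["time"],"pos",p,"jaw",a,"down",M[:,1],"q7",s["qpos"][6],"w",s["gripper_width"],"F",s["wrist_force"])
    print(" d(tool now)",M.T@d," d(tool target)",Tm.T@d," rotvec",rv)
if __name__=="__main__": plan(*map(float,sys.argv[1:5]))
E
python3 plan.py .494 -.361 .12 12.7
```

```text
t 0.15 pos [ 0.1987 -0.5922  0.2386] jaw -71.44486816012562 down [-0.0005  0.0012 -1.    ] q7 -0.08221001604879677 w 0.0852022502831577 F [ 0.1993  0.4131 -0.4752]
 d(tool now) [-0.125   0.1187  0.3535]  d(tool target) [0.3389 0.1186 0.1606]  rotvec [ -0.0493 -84.1449  -0.0649]
```

```bash
cat > path.py <<'E'
from plan import *
def path(x,y,z,jaw,N=None):
    s=ctrl.get_state(); q=s["ee_rot"]; M=R.from_quat([q[1],q[2],q[3],q[0]]).as_matrix()
    a=np.degrees(np.arctan2(M[1,0],M[0,0])); dj=(jaw-a+90)%180-90
    d=np.array([x,y,z])-s["tool_pos"]
    N=N or int(max(np.ceil(abs(dj)/7),np.ceil(np.linalg.norm(d)/.040)))
    print("N",N,"rot y per row",-dj/N, "jaw",a)
    for k in range(N):
        t=np.radians(a+dj*k/N); X=np.array([np.cos(t),np.sin(t),0]); Y=np.array([0,0,-1.]); T=np.stack([X,Y,np.cross(X,Y)],1)
        print(k,np.round(T.T@d/N,4))
if __name__=="__main__":
    v=list(map(float,sys.argv[1:])); path(*v[:4],int(v[4]) if len(v)>4 else None)
E
python3 path.py .494 -.361 .12 12.7
```

```text
N 13 rot y per row -6.4726821661635086 jaw -71.44486816012562
0 [-0.0096  0.0091  0.0272]
1 [-0.0065  0.0091  0.0281]
2 [-0.0033  0.0091  0.0287]
3 [-0.      0.0091  0.0288]
4 [0.0032 0.0091 0.0287]
5 [0.0064 0.0091 0.0281]
6 [0.0096 0.0091 0.0272]
7 [0.0126 0.0091 0.026 ]
8 [0.0154 0.0091 0.0244]
9 [0.0181 0.0091 0.0225]
10 [0.0205 0.0091 0.0203]
11 [0.0226 0.0091 0.0179]
12 [0.0245 0.0091 0.0152]
```

Request:
servo_tool(rows=[{"linear": [-0.0096,0.009,0.0272],"rot": [0,-6.5,0],"fingers": 0},{"linear": [-0.0065,0.009,0.0281],"rot": [0,-6.5,0],"fingers": 0},{"linear": [-0.0033,0.009,0.0287],"rot": [0,-6.5,0],"fingers": 0},{"linear": [0,0.009,0.0288],"rot": [0,-6.5,0],"fingers": 0},{"linear": [0.0032,0.009,0.0287],"rot": [0,-6.5,0],"fingers": 0}])

```text
time: 0.57
tool_pos: [0.3132, -0.5025, 0.1937]
ee_rot: [0.667, -0.667, 0.234, -0.234]
wrist_force: [0.3, -1.7, 0.5]
gripper_width: 0.0856
```

Request:
servo_tool(rows=[{"linear": [0.0064,0.009,0.0281],"rot": [0,-6.5,0],"fingers": 0},{"linear": [0.0096,0.009,0.0272],"rot": [0,-6.5,0],"fingers": 0},{"linear": [0.0126,0.009,0.026],"rot": [0,-6.5,0],"fingers": 0},{"linear": [0.0154,0.009,0.0244],"rot": [0,-6.5,0],"fingers": 0},{"linear": [0.0181,0.009,0.0225],"rot": [0,-6.5,0],"fingers": 0}])

```text
time: 0.98
tool_pos: [0.4265, -0.4133, 0.1487]
ee_rot: [0.706, -0.706, 0.038, -0.038]
wrist_force: [0.1, 0.2, 0.0]
gripper_width: 0.0856
```

Request:
servo_tool(rows=[{"linear": [0.0205,0.009,0.0203],"rot": [0,-6.5,0],"fingers": 0},{"linear": [0.0226,0.009,0.0179],"rot": [0,-6.5,0],"fingers": 0},{"linear": [0.0245,0.009,0.0152],"rot": [0,-6.2,0],"fingers": 0},{"linear": [0,0,0],"rot": [0,0,0],"fingers": 0},{"linear": [0,0,0],"rot": [0,0,0],"fingers": 0}])

```text
time: 1.4
tool_pos: [0.4946, -0.3585, 0.1213]
ee_rot: [0.703, -0.702, -0.08, 0.08]
wrist_force: [-0.3, -0.9, 0.5]
gripper_width: 0.0856
```

```bash
python3 plan.py .494 -.361 .12 12.7; cat > shot.py <<'E'
from h import *
import sys,json
n,nm=sys.argv[1:3]
s=ctrl.get_state(); json.dump([list(s["tool_pos"]),list(s["ee_rot"])],open(f"pics/{nm}.json","w"))
p,d=ctrl.camera(n); p=p[:,:,::-1].copy()
cv2.imwrite(f"pics/{nm}_raw.png",p); np.save(f"pics/{nm}.npy",d)
if len(sys.argv)>3:
    a=list(map(int,sys.argv[3:8])); crop(p,*a,f"pics/{nm}.png")
else: cv2.imwrite(f"pics/{nm}.png",p)
E
python3 shot.py wrist w1
```

```text
t 1.4 pos [ 0.4946 -0.3585  0.1213] jaw 12.940093226071017 down [-0.0007  0.002  -1.    ] q7 0.5567968867512152 w 0.08561254504376009 F [-0.3124 -0.8777  0.5242]
 d(tool now) [-0.0012  0.0013 -0.0023]  d(tool target) [-0.0012  0.0013 -0.0023]  rotvec [-0.1189  0.2401 -0.0138]
```

View pics/w1.png

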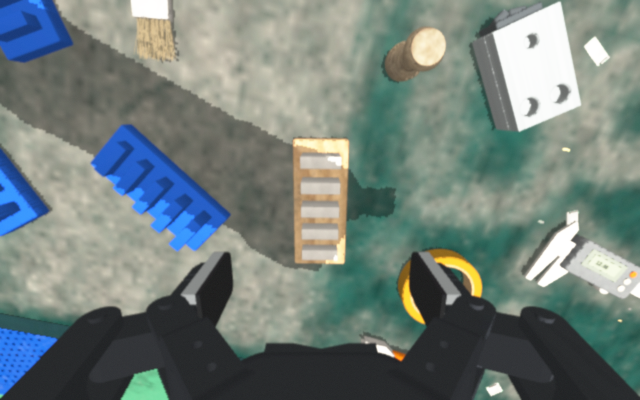

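The wrist view shows the cradle between the jaws, with corners at about (294,138), (349,139), (344,264) and (294,264). It is lined up with the jaws.

```bash
python3 - <<'E'
from h import *
import json
np.set_printoptions(precision=4,suppress=True)
po=json.load(open("pics/w1.json"))
P=np.array([atz("wrist",u,v,.014,po) for u,v in [(294,138),(349,139),(344,264),(294,264)]])
print(P,P.mean(0)); a=P[3]-P[0]+P[2]-P[1]; print(np.degrees(np.arctan2(a[1],a[0])),[np.linalg.norm(P[i]-P[(i+1)%4]) for i in range(4)])
d=np.load("pics/w1.npy")
for uv in [(320,148),(320,175),(320,186),(250,180)]: print(dep("wrist",*uv,d,po))
print("triangulated (top,wrist) corners")
T=lambda u,v:(300+u/5-.4,100+v/5-.4)
for t,w in [((505,398),(294,138)),((708,352),(294,264)),((724,432),(344,264)),((524,477),(349,139))]:
    for tt in [t]: print(tri("top",T(*tt),"wrist",w,None,po))
E
```

```text
[[ 0.4618 -0.3123  0.014 ]
 [ 0.5045 -0.3033  0.014 ]
 [ 0.5276 -0.4111  0.014 ]
 [ 0.4839 -0.4211  0.014 ]] [ 0.4945 -0.362   0.014 ]
-78.1956869454363 [np.float64(0.04360218345203456), np.float64(0.11018960243780086), np.float64(0.04483723301712128), np.float64(0.11102376416800508)]
[ 0.4837 -0.3154  0.0134]
[ 0.4885 -0.3367  0.0144]
[ 0.4895 -0.3408  0.0353]
[ 0.4304 -0.3579 -0.0013]
triangulated (top,wrist) corners
(array([ 0.4788, -0.2823,  0.214 ]), np.float64(0.021269004433696188))
(array([ 0.4996, -0.3859,  0.0916]), np.float64(0.037078874618450164))
(array([ 0.5006, -0.401 ,  0.0508]), np.float64(0.042583837016569266))
(array([ 0.4623, -0.2828,  0.2395]), np.float64(0.03774009179397912))
```

```bash
python3 - <<'E'
from h import *
import json
np.set_printoptions(precision=4,suppress=True)
i=ctrl.camera_info("wrist"); d=np.load("pics/w1.npy")
po=[[0,0,0],[1,0,0,0]]
for uv in [(205,262),(215,258),(222,256),(228,258),(228,280),(222,300),(432,262),(418,256)]: print(uv,dep("wrist",*uv,d,po))
E
python3 plan.py .4945 -.362 .014 12.2
```

```text
(205, 262) [-0.0494 -0.0206  0.0112]
(215, 258) [-0.0464 -0.0169  0.0112]
(222, 256) [-0.0442 -0.0144  0.0109]
(228, 258) [-0.0434 -0.0089  0.0071]
(228, 280) [-0.0432 -0.0127 -0.0022]
(222, 300) [-0.0432 -0.0224 -0.0062]
(432, 262) [ 0.0464 -0.0215  0.0117]
(418, 256) [ 0.0427 -0.0144  0.0109]
t 1.45 pos [ 0.4935 -0.3603  0.1217] jaw 12.754222313733003 down [-0.001   0.0006 -1.    ] q7 0.5565463040445211 w 0.08491770564386461 F [ 0.3245 -0.1966  0.8444]
 d(tool now) [ 0.0007  0.1077 -0.002 ]  d(tool target) [ 0.0006  0.1077 -0.0019]  rotvec [-0.0452  0.5542 -0.0486]
```

Request:
servo_tool(rows=[{"linear": [0.0006,0.035,-0.0019],"rot": [0,0.5,0],"fingers": 30},{"linear": [0,0.035,0],"rot": [0,0,0],"fingers": 30},{"linear": [0,0.03,0],"rot": [0,0,0],"fingers": 30},{"linear": [0,0.015,0],"rot": [0,0,0],"fingers": 30},{"linear": [0,0,0],"rot": [0,0,0],"fingers": 30}])

```text
time: 1.87
tool_pos: [0.491, -0.3626, 0.0037]
ee_rot: [0.704, -0.702, -0.072, 0.076]
wrist_force: [-0.4, -0.7, -0.7]
gripper_width: 0.0754
```

Request:
servo_tool(rows=[{"linear": [0,0,0],"rot": [0,0,0],"fingers": 160},{"linear": [0,0,0],"rot": [0,0,0],"fingers": 160},{"linear": [0,0,0],"rot": [0,0,0],"fingers": 160},{"linear": [0,0,0],"rot": [0,0,0],"fingers": 160},{"linear": [0,0,0],"rot": [0,0,0],"fingers": 160}], force=50)

```text
time: 2.28
tool_pos: [0.4954, -0.3636, 0.0095]
ee_rot: [-0.702, 0.704, 0.076, -0.074]
wrist_force: [-1.0, -1.7, 6.9]
gripper_width: 0.0435
```

```bash
python3 plan.py .4945 -.362 .15 12.2;python3 shot.py wrist w2
```

```text
t 2.2833 pos [ 0.4954 -0.3636  0.0095] jaw 12.203433139983325 down [ 0.0023 -0.0025 -1.    ] q7 0.4865233996867627 w 0.043540191829365985 F [-0.9972 -1.7365  6.8939]
 d(tool now) [-0.0003 -0.1405  0.0014]  d(tool target) [-0.0005 -0.1405  0.0018]  rotvec [0.1678 0.0033 0.1008]
```

View pics/w2.png

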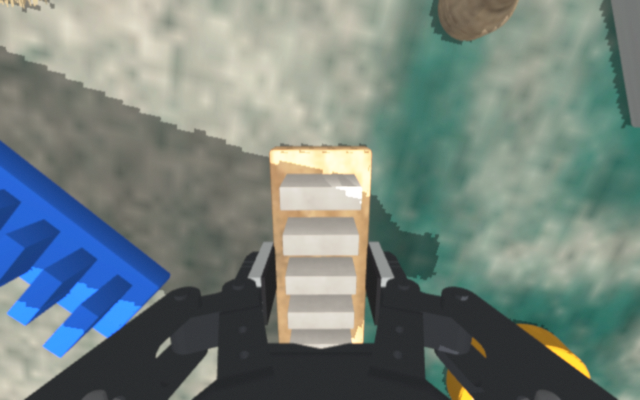

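The cradle is gripped: width 43.5 mm, tips near the bench. Lifting.

Request:
servo_tool(rows=[{"linear": [0,-0.015,0],"rot": [0,0,0],"fingers": 160},{"linear": [0,-0.035,0],"rot": [0,0,0],"fingers": 160},{"linear": [0,-0.04,0],"rot": [0,0,0],"fingers": 160},{"linear": [0,-0.04,0],"rot": [0,0,0],"fingers": 160},{"linear": [0,-0.035,0],"rot": [0,0,0],"fingers": 160}])

```text
time: 2.75
tool_pos: [0.4946, -0.3622, 0.1753]
ee_rot: [-0.703, 0.703, 0.076, -0.075]
wrist_force: [0.3, -0.9, -4.2]
gripper_width: 0.0437
```

```bash
python3 path.py .503 .108 .17 91.3 15;python3 shot.py side s2 280 150 440 270 5
```

```text
N 15 rot y per row -5.269669396099332 jaw 12.254959058510012
0 [0.0072 0.0004 0.0305]
1 [0.01   0.0004 0.0297]
2 [0.0127 0.0004 0.0287]
3 [0.0152 0.0004 0.0274]
4 [0.0177 0.0004 0.0259]
5 [0.02   0.0004 0.0241]
6 [0.0221 0.0004 0.0222]
7 [0.0241 0.0004 0.0201]
8 [0.0258 0.0004 0.0178]
9 [0.0273 0.0004 0.0153]
10 [0.0286 0.0004 0.0128]
11 [0.0297 0.0004 0.0101]
12 [0.0305 0.0004 0.0073]
13 [0.031  0.0004 0.0045]
14 [0.0313 0.0004 0.0016]
```

View pics/s2.png

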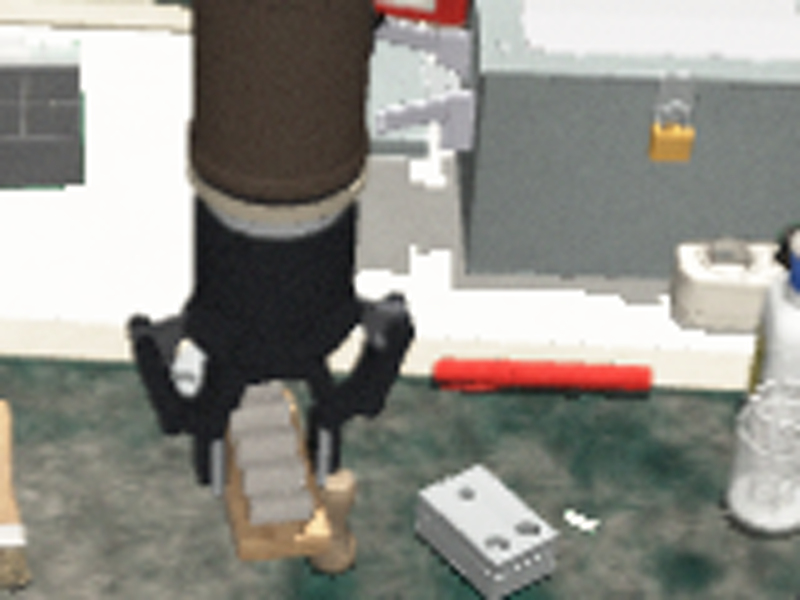

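The gauge set hangs level in the jaws, clear of everything. I'm carrying it to the shelf.

Request:
servo_tool(rows=[{"linear": [0.0072,0,0.0305],"rot": [0,-5.3,0],"fingers": 160},{"linear": [0.01,0,0.0297],"rot": [0,-5.3,0],"fingers": 160},{"linear": [0.0127,0,0.0287],"rot": [0,-5.3,0],"fingers": 160},{"linear": [0.0152,0,0.0274],"rot": [0,-5.3,0],"fingers": 160},{"linear": [0.0177,0,0.0259],"rot": [0,-5.3,0],"fingers": 160}])

```text
time: 3.22
tool_pos: [0.4967, -0.2043, 0.1726]
ee_rot: [-0.666, 0.667, 0.236, -0.236]
wrist_force: [1.2, 0.4, -4.2]
gripper_width: 0.0434
```

Request:
servo_tool(rows=[{"linear": [0.02,0,0.0241],"rot": [0,-5.3,0],"fingers": 160},{"linear": [0.0221,0,0.0222],"rot": [0,-5.3,0],"fingers": 160},{"linear": [0.0241,0,0.0201],"rot": [0,-5.3,0],"fingers": 160},{"linear": [0.0258,0,0.0178],"rot": [0,-5.3,0],"fingers": 160},{"linear": [0.0273,0,0.0153],"rot": [0,-5.3,0],"fingers": 160}])

```text
time: 3.63
tool_pos: [0.499, -0.0477, 0.1726]
ee_rot: [-0.594, 0.595, 0.383, -0.383]
wrist_force: [0.0, 0.3, -4.0]
gripper_width: 0.0437
```

```bash
python3 path.py .503 .108 .17 91.3 5
```

```text
N 5 rot y per row -5.160852942007423 jaw 65.49573528996288
0 [0.0287 0.0005 0.0122]
1 [0.0297 0.0005 0.0096]
2 [0.0304 0.0005 0.0069]
3 [0.0309 0.0005 0.0041]
4 [0.0311 0.0005 0.0013]
```

Request:
servo_tool(rows=[{"linear": [0.0287,0,0.0122],"rot": [0,-5.2,0],"fingers": 160},{"linear": [0.0297,0,0.0096],"rot": [0,-5.2,0],"fingers": 160},{"linear": [0.0304,0,0.0069],"rot": [0,-5.2,0],"fingers": 160},{"linear": [0.0309,0,0.0041],"rot": [0,-5.2,0],"fingers": 160},{"linear": [0.0311,0,0.0013],"rot": [0,-5.0,0],"fingers": 160}])

```text
time: 4.05
tool_pos: [0.5036, 0.108, 0.1726]
ee_rot: [-0.494, 0.495, 0.506, -0.506]
wrist_force: [1.6, 0.1, -4.1]
gripper_width: 0.0433
```

```bash
python3 plan.py .503 .108 .112 91.3;python3 shot.py wrist w3; python3 shot.py top t3 190 60 290 220 5
```

```text
t 4.05 pos [0.5036 0.108  0.1726] jaw 91.28113637568076 down [ 0.0008 -0.0007 -1.    ] q7 0.9264840796140433 w 0.04330850268309381 F [ 1.5865  0.0554 -4.0761]
 d(tool now) [0.0001 0.0606 0.0006]  d(tool target) [0.0001 0.0606 0.0006]  rotvec [ 0.044  -0.0188 -0.0433]
```

View pics/w3.png

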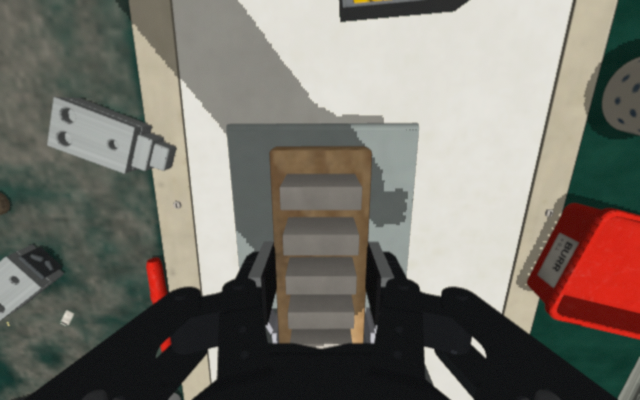

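View pics/t3.png

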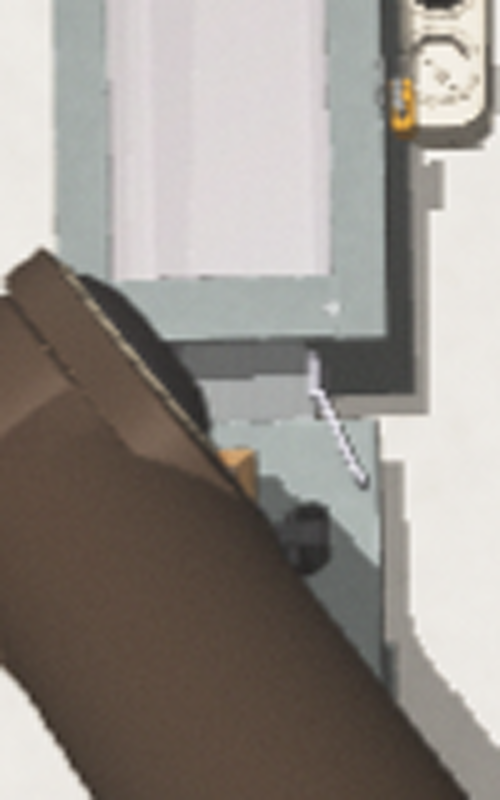

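The wrist view shows the cradle centred on the shelf and parallel to it (near shelf edge (228,124) to (418,124), cradle centred at u=321). Lowering.

Request:
servo_tool(rows=[{"linear": [0,0.025,0],"rot": [0,0,0],"fingers": 160},{"linear": [0,0.02,0],"rot": [0,0,0],"fingers": 160},{"linear": [0,0.01,0],"rot": [0,0,0],"fingers": 160},{"linear": [0,0.006,0],"rot": [0,0,0],"fingers": 160},{"linear": [0,0,0],"rot": [0,0,0],"fingers": 160}])

```text
time: 4.57
tool_pos: [0.5035, 0.1064, 0.1106]
ee_rot: [0.496, -0.495, -0.504, 0.505]
wrist_force: [0.3, -0.6, -4.5]
gripper_width: 0.0431
```

Request:
servo_tool(rows=[{"linear": [0,0.001,0],"rot": [0,0,0],"fingers": 160},{"linear": [0,0.001,0],"rot": [0,0,0],"fingers": 160},{"linear": [0,0,0],"rot": [0,0,0],"fingers": 160}])

```text
time: 4.82
tool_pos: [0.5044, 0.1069, 0.11]
ee_rot: [-0.495, 0.496, 0.505, -0.504]
wrist_force: [-0.9, -0.4, -3.5]
gripper_width: 0.0438
```

Still unloaded, so I'm going down a little more.

Request:
servo_tool(rows=[{"linear": [0,0.001,0],"rot": [0,0,0],"fingers": 160},{"linear": [0,0.001,0],"rot": [0,0,0],"fingers": 160},{"linear": [0,0,0],"rot": [0,0,0],"fingers": 160}])

```text
time: 5.07
tool_pos: [0.5044, 0.1069, 0.1094]
ee_rot: [-0.495, 0.496, 0.505, -0.504]
wrist_force: [-5.6, -3.1, 16.9]
gripper_width: 0.0437
```

Request:
servo_tool(rows=[{"linear": [0,-0.001,0],"rot": [0,0,0],"fingers": 60},{"linear": [0,0,0],"rot": [0,0,0],"fingers": 60},{"linear": [0,0,0],"rot": [0,0,0],"fingers": 60},{"linear": [0,-0.02,0],"rot": [0,0,0],"fingers": 60},{"linear": [0,-0.04,0],"rot": [0,0,0],"fingers": 60}])

```text
time: 5.48
tool_pos: [0.5015, 0.1059, 0.1654]
ee_rot: [0.497, -0.494, -0.503, 0.507]
wrist_force: [0.5, -1.6, -0.9]
gripper_width: 0.0653
```

Request:
servo_tool(rows=[{"linear": [0,-0.005,0.035],"rot": [0,0,0],"fingers": 195},{"linear": [0,0,0.04],"rot": [0,0,0],"fingers": 195},{"linear": [0,0,0.01],"rot": [0,0,0],"fingers": 195},{"linear": [0,0,0],"rot": [0,0,0],"fingers": 195}])

```text
time: 5.82
tool_pos: [0.4163, 0.1048, 0.1733]
ee_rot: [0.494, -0.496, -0.504, 0.506]
wrist_force: [0.1, -0.6, -1.0]
gripper_width: 0.0202
```

```bash
python3 plan.py .418 .107 .112 91.3;python3 shot.py wrist w4; python3 shot.py side s4 310 120 470 220 5
```

```text
t 5.8167 pos [0.4163 0.1048 0.1733] jaw 91.13426399662089 down [-0.0004 -0.0027 -1.    ] q7 0.9438810158288902 w 0.02020913261014609 F [ 0.0838 -0.5924 -1.0347]
 d(tool now) [ 0.0023  0.0613 -0.0018]  d(tool target) [ 0.0021  0.0613 -0.0018]  rotvec [-0.0235 -0.1658 -0.1557]
```

View pics/w4.png

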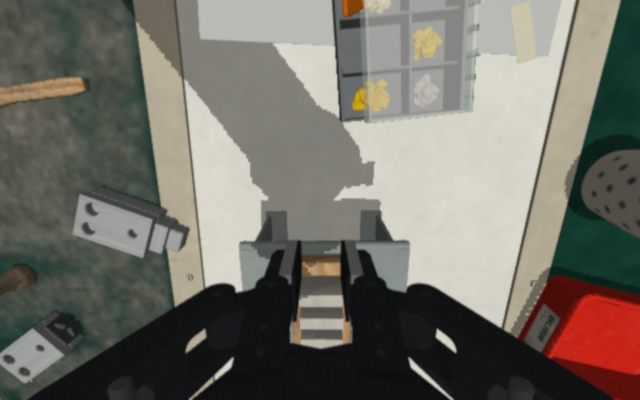

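View pics/s4.png

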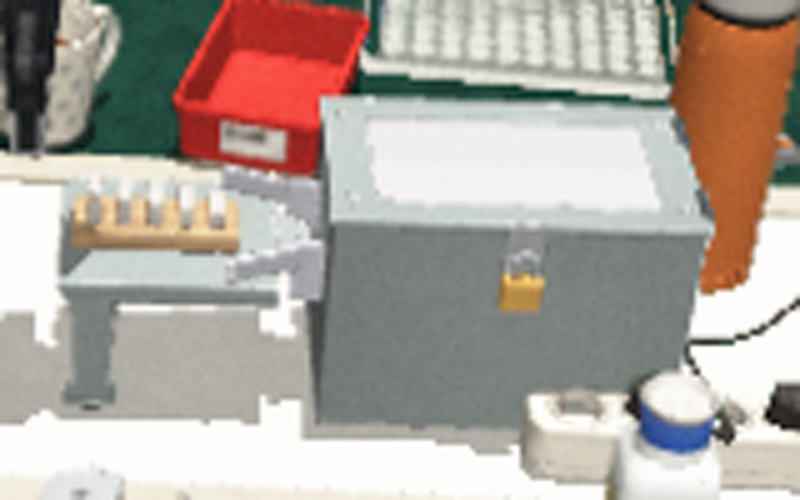

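The gauge set lies straight on the shelf, rear end near the open front edge. I'm lowering the fingers behind it.

Request:
servo_tool(rows=[{"linear": [0.002,0.03,0],"rot": [0,0,0],"fingers": 195},{"linear": [0,0.022,0],"rot": [0,0,0],"fingers": 195},{"linear": [0,0.009,0],"rot": [0,0,0],"fingers": 195},{"linear": [0,0,0],"rot": [0,0,0],"fingers": 195}])

```text
time: 6.25
tool_pos: [0.4185, 0.1073, 0.1105]
ee_rot: [0.496, -0.494, -0.504, 0.505]
wrist_force: [-0.9, 0.1, 0.1]
gripper_width: 0.0201
```

Request:
servo_tool(rows=[{"linear": [0,0,-0.01],"rot": [0,0,0],"fingers": 195},{"linear": [0,0,-0.01],"rot": [0,0,0],"fingers": 195},{"linear": [0,0,-0.01],"rot": [0,0,0],"fingers": 195},{"linear": [0,0,-0.01],"rot": [0,0,0],"fingers": 195},{"linear": [0,0,-0.01],"rot": [0,0,0],"fingers": 195}])

```text
time: 6.67
tool_pos: [0.4702, 0.1082, 0.1129]
ee_rot: [-0.495, 0.496, 0.505, -0.504]
wrist_force: [-3.9, 0.7, 2.8]
gripper_width: 0.02
```

```bash
python3 plan.py .52 .1085 .112 91.3;python3 shot.py wrist w5; python3 shot.py side s5 310 120 470 220 5
```

```text
t 6.6667 pos [0.4702 0.1082 0.1129] jaw 91.02283796828416 down [ 0.0004 -0.0001 -1.    ] q7 0.8338498050706465 w 0.01996165728579525 F [-3.9013  0.7174  2.8   ]
 d(tool now) [-0.0006  0.0009 -0.0498]  d(tool target) [-0.0008  0.0009 -0.0498]  rotvec [ 0.0216 -0.2772 -0.0069]
```

View pics/w5.png

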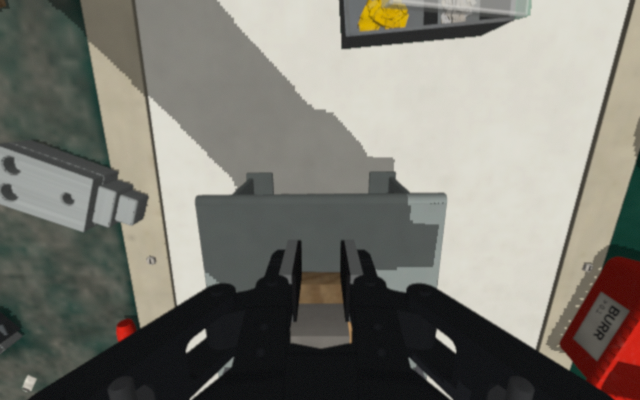

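View pics/s5.png

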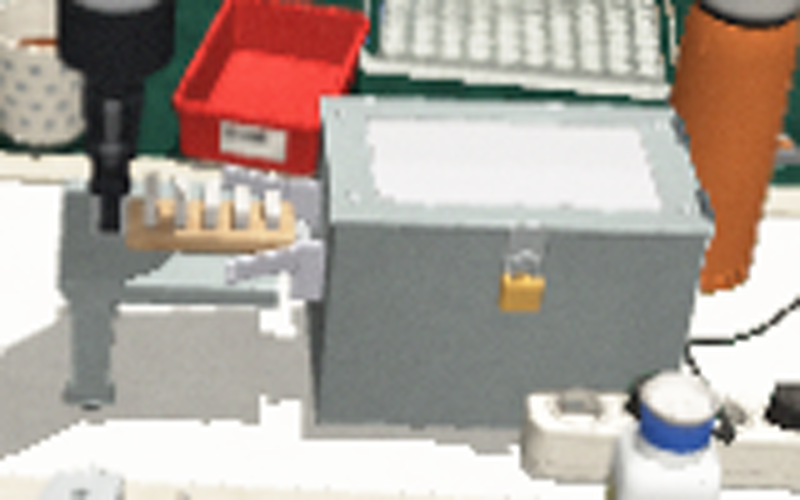

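It is pushing straight, with the front end between the guides. Continuing.

Request:
servo_tool(rows=[{"linear": [-0.0005,0,-0.01],"rot": [0,0,0],"fingers": 195},{"linear": [0,0,-0.01],"rot": [0,0,0],"fingers": 195},{"linear": [0,0,-0.01],"rot": [0,0,0],"fingers": 195},{"linear": [0,0,-0.01],"rot": [0,0,0],"fingers": 195},{"linear": [0,0,0],"rot": [0,0,0],"fingers": 195}])

```text
time: 7.18
tool_pos: [0.5115, 0.1085, 0.1124]
ee_rot: [-0.495, 0.496, 0.505, -0.504]
wrist_force: [0.2, 1.2, 0.5]
gripper_width: 0.0201
```

```bash
python3 plan.py .52 .1085 .112 91.3;python3 shot.py side s6 310 120 470 220 5
```

```text
t 7.1833 pos [0.5115 0.1085 0.1124] jaw 90.99190066910316 down [ 0.002   0.0011 -1.    ] q7 0.8511529072369458 w 0.02005981293586703 F [0.1803 1.2096 0.5093]
 d(tool now) [-0.0002  0.0004 -0.0085]  d(tool target) [-0.0002  0.0004 -0.0085]  rotvec [ 0.1147 -0.3082  0.0583]
```

View pics/s6.png

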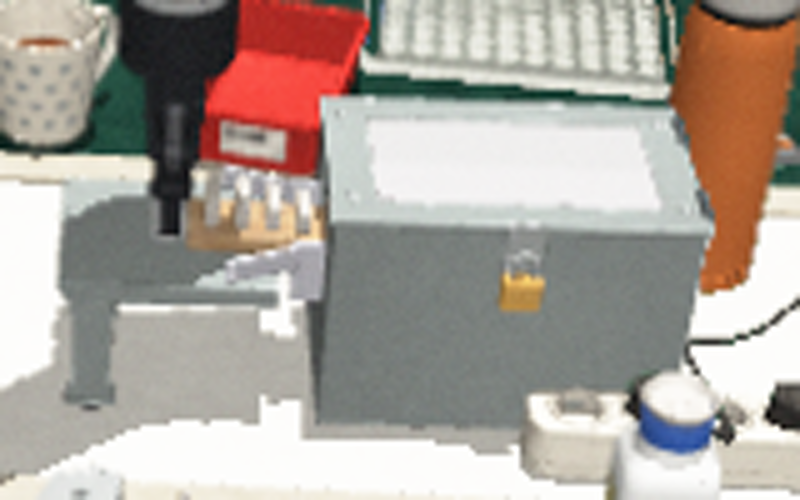

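Request:
servo_tool(rows=[{"linear": [0,0,-0.008],"rot": [0,0,0],"fingers": 195},{"linear": [0,0,-0.007],"rot": [0,0,0],"fingers": 195},{"linear": [0,0,0],"rot": [0,0,0],"fingers": 195},{"linear": [0,0,0],"rot": [0,0,0],"fingers": 195}])

```text
time: 7.57
tool_pos: [0.5246, 0.1089, 0.1123]
ee_rot: [-0.495, 0.496, 0.505, -0.504]
wrist_force: [0.3, 0.3, -0.8]
gripper_width: 0.0199
```

```bash
python3 plan.py .52 .1085 .112 91.3;python3 shot.py side s7 310 120 470 220 5
```

```text
t 7.5667 pos [0.5246 0.1089 0.1123] jaw 91.03952372028093 down [ 0.0009  0.0005 -1.    ] q7 0.857932260919601 w 0.019949054403828267 F [ 0.3256  0.2597 -0.8113]
 d(tool now) [-0.0003  0.0003  0.0046]  d(tool target) [-0.0003  0.0003  0.0046]  rotvec [ 0.0504 -0.2605  0.0254]
```

View pics/s7.png

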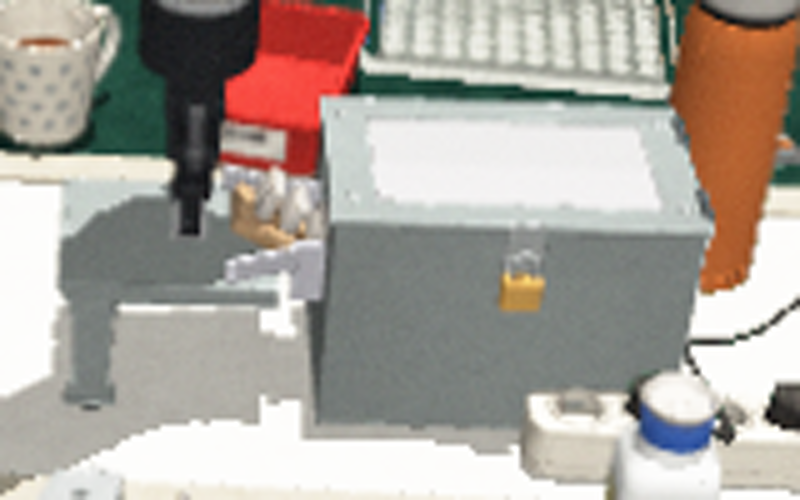

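It has tipped onto the slide. I'm backing off and letting it slide.

Request:
servo_tool(rows=[{"linear": [0,0,0],"rot": [0,0,0],"fingers": 195},{"linear": [0,0,0],"rot": [0,0,0],"fingers": 195},{"linear": [0,0,0],"rot": [0,0,0],"fingers": 195},{"linear": [0,0,0],"rot": [0,0,0],"fingers": 195},{"linear": [0,0,0],"rot": [0,0,0],"fingers": 195}])

```text
time: 8.03
tool_pos: [0.5239, 0.1087, 0.1124]
ee_rot: [-0.495, 0.495, 0.505, -0.505]
wrist_force: [-0.5, -0.5, -0.9]
gripper_width: 0.0201
```

```bash
python3 shot.py top t8 190 10 290 160 5; python3 shot.py side s8 310 120 470 220 5
```

```text
(no output)
```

View pics/s8.png

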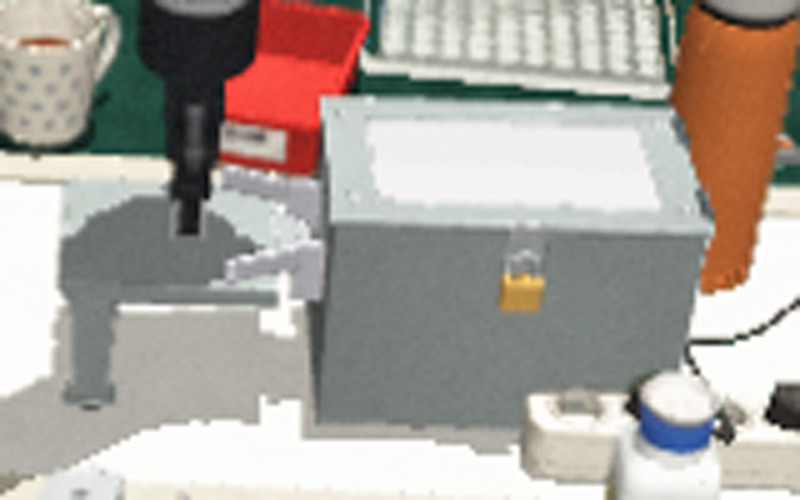

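View pics/t8.png

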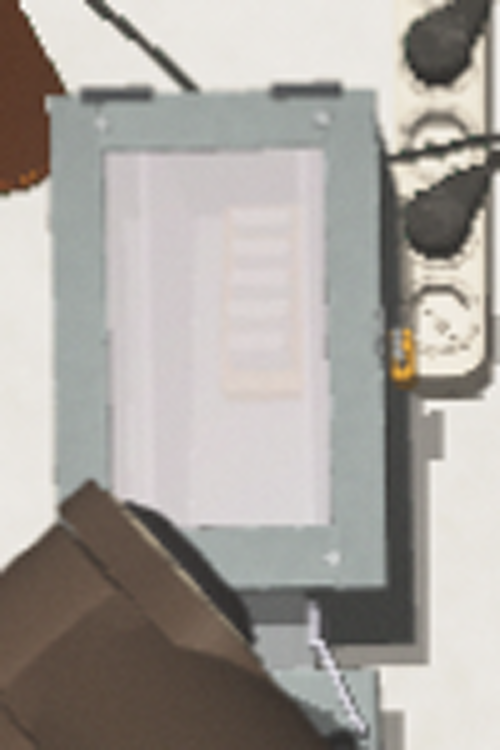

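The gauge set lies at the rear wall, seen through the roof window at t8 (260,300), and the shelf is clear. Next I go over to the snapped insert.

Request:
servo_tool(rows=[{"linear": [0,0,0.02],"rot": [0,0,0],"fingers": 195},{"linear": [0,-0.03,0.02],"rot": [0,0,0],"fingers": 120},{"linear": [0,-0.035,0.02],"rot": [0,0,0],"fingers": 60},{"linear": [0,0,0],"rot": [0,0,0],"fingers": 0},{"linear": [0,0,0],"rot": [0,0,0],"fingers": 0}])

```text
time: 8.55
tool_pos: [0.4643, 0.1077, 0.1791]
ee_rot: [-0.494, 0.497, 0.505, -0.504]
wrist_force: [0.7, -0.1, -0.3]
gripper_width: 0.0675
```

```bash
python3 path.py .618 -.225 .14 38 10;python3 shot.py wrist w9;python3 shot.py side s9 310 120 470 220 5
```

```text
N 10 rot y per row 5.305979676321128 jaw 91.05979676321128
0 [-0.0336  0.0039 -0.0148]
1 [-0.032   0.0039 -0.0178]
2 [-0.0303  0.0039 -0.0207]
3 [-0.0282  0.0039 -0.0234]
4 [-0.0259  0.0039 -0.0259]
5 [-0.0234  0.0039 -0.0282]
6 [-0.0207  0.0039 -0.0302]
7 [-0.0178  0.0039 -0.032 ]
8 [-0.0148  0.0039 -0.0335]
9 [-0.0116  0.0039 -0.0348]
```

View pics/w9.png

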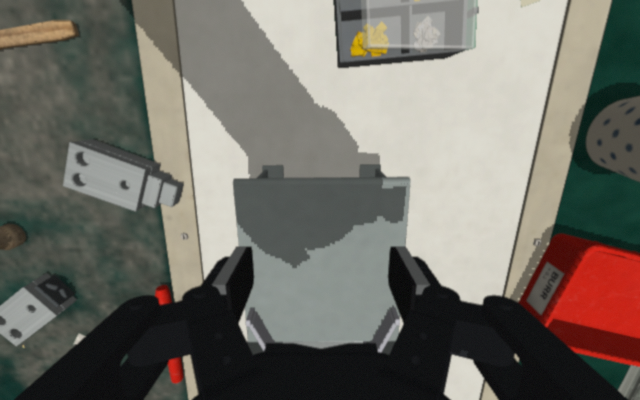

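Request:
servo_tool(rows=[{"linear": [-0.0336,0.0025,-0.0148],"rot": [0,5.3,0],"fingers": 0},{"linear": [-0.032,0.0025,-0.0178],"rot": [0,5.3,0],"fingers": 0},{"linear": [-0.0303,0.0025,-0.0207],"rot": [0,5.3,0],"fingers": 0},{"linear": [-0.0282,0.0025,-0.0234],"rot": [0,5.3,0],"fingers": 0},{"linear": [-0.0259,0.0025,-0.0259],"rot": [0,5.3,0],"fingers": 0}])

```text
time: 9.07
tool_pos: [0.5411, -0.0608, 0.1631]
ee_rot: [0.599, -0.598, -0.376, 0.377]
wrist_force: [0.8, 0.8, -0.1]
gripper_width: 0.0855
```

Request:
servo_tool(rows=[{"linear": [-0.0234,0.0025,-0.0282],"rot": [0,5.3,0],"fingers": 0},{"linear": [-0.0207,0.0025,-0.0302],"rot": [0,5.3,0],"fingers": 0},{"linear": [-0.0178,0.0025,-0.032],"rot": [0,5.3,0],"fingers": 0},{"linear": [-0.0148,0.0025,-0.0335],"rot": [0,5.3,0],"fingers": 0},{"linear": [-0.0116,0.0025,-0.0348],"rot": [0,5.3,0],"fingers": 0}])

```text
time: 9.48
tool_pos: [0.6179, -0.2269, 0.1499]
ee_rot: [0.669, -0.669, -0.228, 0.23]
wrist_force: [0.5, 0.4, -0.2]
gripper_width: 0.0854
```

```bash
python3 plan.py .618 -.225 .14 38;python3 shot.py wrist w10
```

```text
t 9.4833 pos [ 0.6179 -0.2269  0.1499] jaw 37.78328542353895 down [-0.0028  0.0004 -1.    ] q7 0.6712836378037491 w 0.085396598498557 F [ 0.485   0.3996 -0.1827]
 d(tool now) [0.0013 0.0099 0.0014]  d(tool target) [0.0012 0.0099 0.0015]  rotvec [-0.1141 -0.2168 -0.1123]
```

View pics/w10.png

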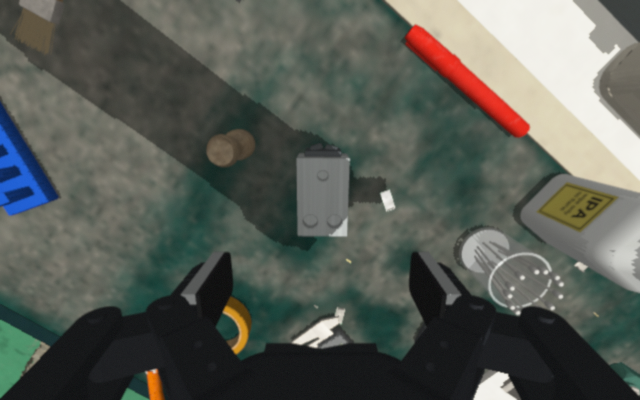

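The insert lies between the jaws, top corners at about (298,156), (350,155), (347,236) and (297,236), with its stump at the upper end.

```bash
python3 - <<'E'
from h import *
import json
np.set_printoptions(precision=4,suppress=True)
po=json.load(open("pics/w10.json")); d=np.load("pics/w10.npy")
P=np.array([atz("wrist",u,v,.030,po) for u,v in [(298,156),(350,155),(347,236),(297,236)]])
print(P,P.mean(0)); a=P[3]-P[0]+P[2]-P[1]; print(np.degrees(np.arctan2(a[1],a[0])),[np.linalg.norm(P[i]-P[(i+1)%4]) for i in range(4)])
for uv in [(322,200),(320,150),(260,200)]: print(dep("wrist",*uv,d,po))
im=cv2.imread("pics/w10_raw.png"); crop(im,270,120,370,250,5,"pics/w10c.png")
T=lambda u,v:(300+u/5-.4,100+v/5-.4)
for t,w in [((283,185),(350,155)),((390,102),(347,236)),((441,168),(297,236)),((335,251),(298,156))]: print(tri("top",T(*t),"wrist",w,None,po))
E
python3 plan.py .618 -.228 .02 37.8
```

```text
[[ 0.5797 -0.2103  0.03  ]
 [ 0.614  -0.1826  0.03  ]
 [ 0.6588 -0.2416  0.03  ]
 [ 0.6226 -0.2697  0.03  ]] [ 0.6188 -0.226   0.03  ]
-53.46910225520784 [np.float64(0.044047982097011815), np.float64(0.07402991040833326), np.float64(0.04580879972165068), np.float64(0.07326539023340314)]
[ 0.6196 -0.2284  0.0303]
[ 0.5919 -0.1956  0.0221]
[ 0.5767 -0.2735 -0.0015]
(array([ 0.6099, -0.1827,  0.0515]), np.float64(0.0027047721992431266))
(array([ 0.6568, -0.2408,  0.0342]), np.float64(0.0014981652319429168))
(array([ 0.6213, -0.2674,  0.0356]), np.float64(0.0005756520596432401))
(array([ 0.5804, -0.2131,  0.0155]), np.float64(0.0012371865986308141))
t 9.5333 pos [ 0.6192 -0.2359  0.1489] jaw 36.97588377073958 down [-0.0017 -0.004  -1.    ] q7 0.6685978642388004 w 0.08565005613799907 F [ 1.6565 -5.6449  1.0721]
 d(tool now) [0.0043 0.1289 0.0073]  d(tool target) [0.0039 0.1289 0.0069]  rotvec [ 0.1227 -0.8239 -0.2184]
```

View pics/w10c.png

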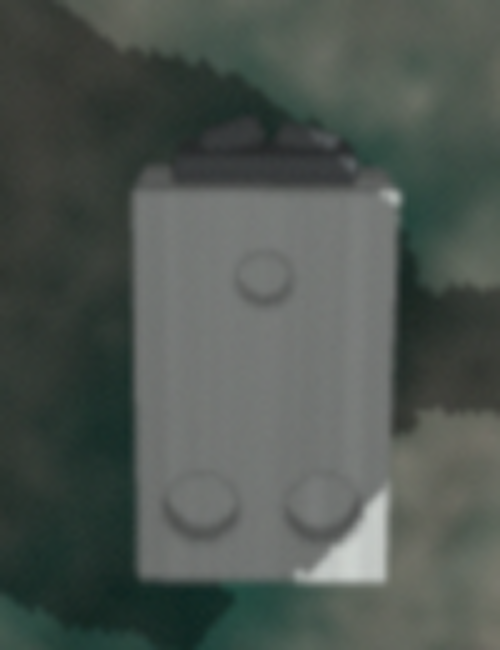

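The stump is about 32 mm wide and fairly flat, so I can push on it. I'll let the arm settle, then descend.

Request:
servo_tool(rows=[{"linear": [0,0.03,0],"rot": [0,0.5,0],"fingers": 20},{"linear": [0,0.03,0],"rot": [0,0,0],"fingers": 20},{"linear": [0,0.005,0],"rot": [0,0,0],"fingers": 20},{"linear": [0,0,0],"rot": [0,0,0],"fingers": 20},{"linear": [0,0,0],"rot": [0,0,0],"fingers": 20}])

```text
time: 9.95
tool_pos: [0.618, -0.2244, 0.0871]
ee_rot: [0.67, -0.669, -0.228, 0.228]
wrist_force: [0.6, -0.8, -0.5]
gripper_width: 0.0788
```

```bash
python3 plan.py .6185 -.227 .011 37.2;python3 shot.py wrist w11
```

```text
t 9.95 pos [ 0.618  -0.2244  0.0871] jaw 37.60334318671909 down [-0.001   0.0006 -1.    ] q7 0.6315546034337473 w 0.07880931982553338 F [ 0.5826 -0.7929 -0.5435]
 d(tool now) [-0.0011  0.0761 -0.0024]  d(tool target) [-0.0011  0.0761 -0.0024]  rotvec [-0.0613  0.4033 -0.0222]
```

View pics/w11.png

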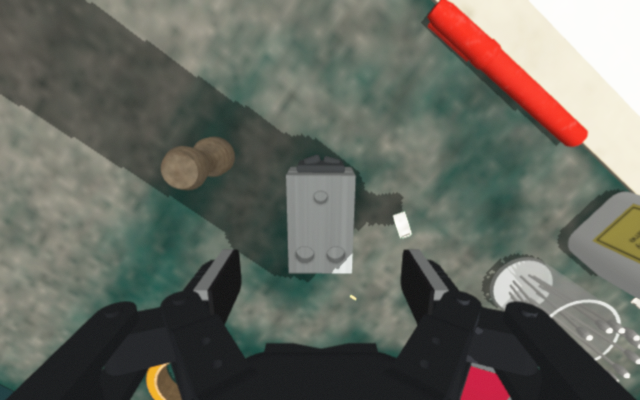

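The insert is centred between the jaws, with edges at u=288 to 354. Descending and gripping.

Request:
servo_tool(rows=[{"linear": [0,0.03,-0.0015],"rot": [0,0,0],"fingers": 20},{"linear": [0,0.028,0],"rot": [0,0,0],"fingers": 20},{"linear": [0,0.014,0],"rot": [0,0,0],"fingers": 20},{"linear": [0,0.003,0],"rot": [0,0,0],"fingers": 20},{"linear": [0,0,0],"rot": [0,0,0],"fingers": 20}])

```text
time: 10.42
tool_pos: [0.6189, -0.226, 0.0126]
ee_rot: [0.67, -0.669, -0.228, 0.228]
wrist_force: [0.3, 0.4, 0.4]
gripper_width: 0.0789
```

Request:
servo_tool(rows=[{"linear": [0,0,0],"rot": [0,0,0],"fingers": 170},{"linear": [0,0,0],"rot": [0,0,0],"fingers": 170},{"linear": [0,0,0],"rot": [0,0,0],"fingers": 170},{"linear": [0,0,0],"rot": [0,0,0],"fingers": 170},{"linear": [0,0,0],"rot": [0,0,0],"fingers": 170}], force=80)

```text
time: 10.83
tool_pos: [0.62, -0.2266, 0.0144]
ee_rot: [-0.669, 0.67, 0.228, -0.227]
wrist_force: [-1.0, 0.2, 6.7]
gripper_width: 0.0444
```

```bash
python3 plan.py .6185 -.227 .011 37.2
```

```text
t 10.8333 pos [ 0.62   -0.2266  0.0144] jaw 37.54541544893064 down [ 0.0027 -0.0013 -1.    ] q7 0.5911012566604272 w 0.04442244377473693 F [-0.9981  0.1928  6.6914]
 d(tool now) [-0.0014  0.0034  0.0005]  d(tool target) [-0.0014  0.0034  0.0005]  rotvec [0.1528 0.3453 0.0811]
```

Request:
servo_tool(rows=[{"linear": [0,-0.015,0],"rot": [0,0,0],"fingers": 170},{"linear": [0,-0.035,0],"rot": [0,0,0],"fingers": 170},{"linear": [0,-0.04,0],"rot": [0,0,0],"fingers": 170},{"linear": [0,-0.04,0],"rot": [0,0,0],"fingers": 170},{"linear": [0,-0.035,0],"rot": [0,0,0],"fingers": 170}])

```text
time: 11.25
tool_pos: [0.6184, -0.2258, 0.1806]
ee_rot: [-0.669, 0.669, 0.228, -0.228]
wrist_force: [1.0, -1.1, -4.5]
gripper_width: 0.0443
```

```bash
python3 path.py .51 .108 .18 91.2 12; python3 shot.py side s12 280 150 440 270 5;python3 shot.py wrist w12
```

```text
N 12 rot y per row -4.468506831898843 jaw 37.57791801721389
0 [0.0098 0.     0.0276]
1 [0.0119 0.     0.0267]
2 [0.014  0.     0.0257]
3 [0.0159 0.     0.0245]
4 [0.0178 0.     0.0232]
5 [0.0195 0.     0.0218]
6 [0.0212 0.     0.0202]
7 [0.0227 0.     0.0185]
8 [0.0241 0.     0.0166]
9 [0.0253 0.     0.0147]
10 [0.0263 0.     0.0127]
11 [0.0273 0.     0.0106]
```

View pics/s12.png

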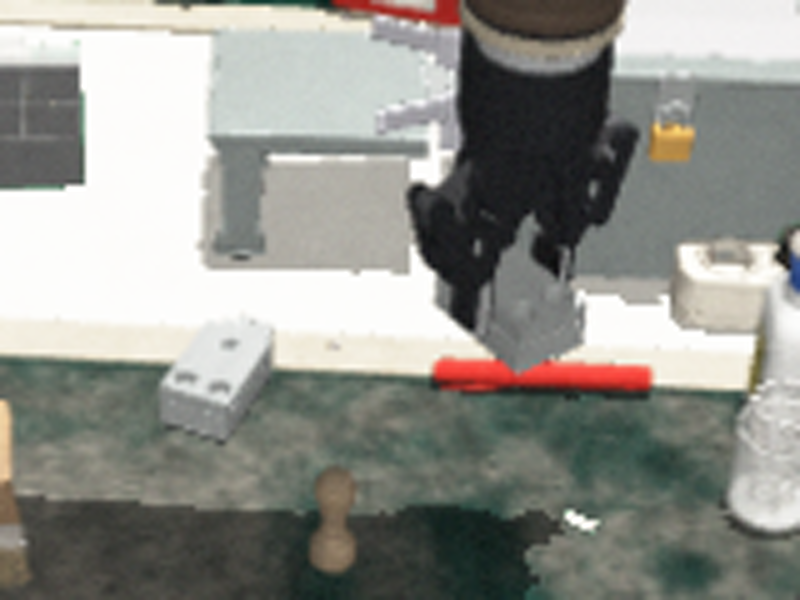

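View pics/w12.png

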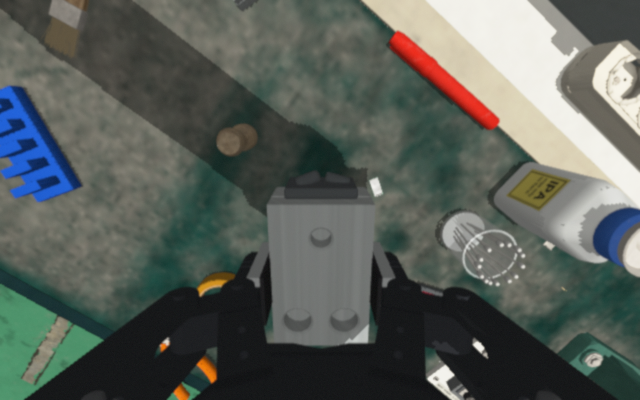

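The insert is held firmly and the stamp still stands. Carrying it to the shelf.

Request:
servo_tool(rows=[{"linear": [0.0098,0,0.0276],"rot": [0,-4.5,0],"fingers": 170},{"linear": [0.0119,0,0.0267],"rot": [0,-4.5,0],"fingers": 170},{"linear": [0.014,0,0.0257],"rot": [0,-4.5,0],"fingers": 170},{"linear": [0.0159,0,0.0245],"rot": [0,-4.5,0],"fingers": 170},{"linear": [0.0178,0,0.0232],"rot": [0,-4.5,0],"fingers": 170}])

```text
time: 11.77
tool_pos: [0.5717, -0.0859, 0.1766]
ee_rot: [0.612, -0.611, -0.354, 0.356]
wrist_force: [0.0, 0.6, -5.1]
gripper_width: 0.0449
```

Request:
servo_tool(rows=[{"linear": [0.0195,0,0.0218],"rot": [0,-4.5,0],"fingers": 170},{"linear": [0.0212,0,0.0202],"rot": [0,-4.5,0],"fingers": 170},{"linear": [0.0227,0,0.0185],"rot": [0,-4.5,0],"fingers": 170},{"linear": [0.0241,0,0.0166],"rot": [0,-4.5,0],"fingers": 170},{"linear": [0.0253,0,0.0147],"rot": [0,-4.5,0],"fingers": 170}])

```text
time: 12.18
tool_pos: [0.5262, 0.0528, 0.1768]
ee_rot: [0.531, -0.53, -0.467, 0.468]
wrist_force: [0.4, 1.6, -5.2]
gripper_width: 0.0445
```

Request:
servo_tool(rows=[{"linear": [0.0263,0,0.0127],"rot": [0,-4.5,0],"fingers": 170},{"linear": [0.0273,0,0.0106],"rot": [0,-4.2,0],"fingers": 170},{"linear": [0,0,0],"rot": [0,0,0],"fingers": 170},{"linear": [0,0,0],"rot": [0,0,0],"fingers": 170}])

```text
time: 12.52
tool_pos: [0.5079, 0.1092, 0.177]
ee_rot: [0.494, -0.493, -0.506, 0.507]
wrist_force: [-0.1, -1.4, -6.2]
gripper_width: 0.0447
```

```bash
python3 plan.py .51 .108 .12 91.2; python3 shot.py wrist w13
```

```text
t 12.5167 pos [0.5079 0.1092 0.177 ] jaw 91.48724698622885 down [-0.0012 -0.0001 -1.    ] q7 0.9323603289933281 w 0.04467338808300754 F [-0.0662 -1.4021 -6.2379]
 d(tool now) [-0.0012  0.057  -0.0021]  d(tool target) [-0.0012  0.057  -0.002 ]  rotvec [-0.0708  0.2872 -0.0055]
```

View pics/w13.png

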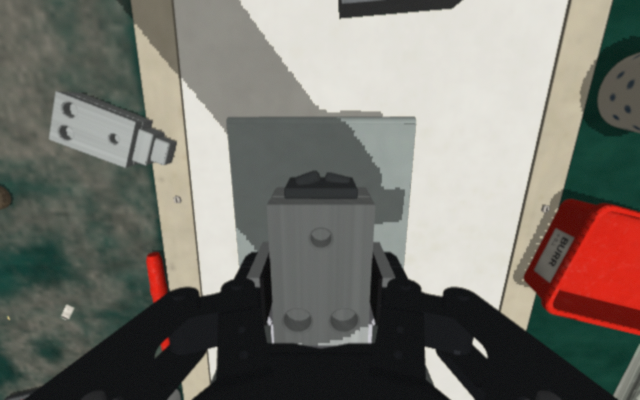

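Request:
servo_tool(rows=[{"linear": [-0.001,0.025,-0.002],"rot": [0,0,0],"fingers": 170},{"linear": [0,0.02,0],"rot": [0,0,0],"fingers": 170},{"linear": [0,0.012,0],"rot": [0,0,0],"fingers": 170},{"linear": [0,0.003,0],"rot": [0,0,0],"fingers": 170},{"linear": [0,0,0],"rot": [0,0,0],"fingers": 170}])

```text
time: 12.98
tool_pos: [0.511, 0.1057, 0.1165]
ee_rot: [0.495, -0.494, -0.505, 0.506]
wrist_force: [0.5, 0.5, -5.3]
gripper_width: 0.0447
```

Request:
servo_tool(rows=[{"linear": [0,0.001,0],"rot": [0,0,0],"fingers": 170},{"linear": [0,0.001,0],"rot": [0,0,0],"fingers": 170},{"linear": [0,0,0],"rot": [0,0,0],"fingers": 170}])

```text
time: 13.23
tool_pos: [0.512, 0.1066, 0.116]
ee_rot: [-0.494, 0.495, 0.506, -0.505]
wrist_force: [0.5, 0.3, -5.0]
gripper_width: 0.0444
```

Request:
servo_tool(rows=[{"linear": [0,0.001,0],"rot": [0,0,0],"fingers": 170},{"linear": [0,0.001,0],"rot": [0,0,0],"fingers": 170},{"linear": [0,0,0],"rot": [0,0,0],"fingers": 170}])

```text
time: 13.48
tool_pos: [0.5119, 0.1066, 0.1144]
ee_rot: [-0.494, 0.495, 0.506, -0.505]
wrist_force: [-3.5, -1.9, 4.6]
gripper_width: 0.0446
```

Contact: the force has reversed sign. Releasing, then moving behind the insert.

Request:
servo_tool(rows=[{"linear": [0,0,0],"rot": [0,0,0],"fingers": 70},{"linear": [0,0,0],"rot": [0,0,0],"fingers": 70},{"linear": [0,0,0],"rot": [0,0,0],"fingers": 70},{"linear": [0,-0.02,0],"rot": [0,0,0],"fingers": 70},{"linear": [0,-0.04,0],"rot": [0,0,0],"fingers": 70}])

```text
time: 13.9
tool_pos: [0.5092, 0.1056, 0.1705]
ee_rot: [0.496, -0.493, -0.504, 0.507]
wrist_force: [0.9, -1.7, 0.6]
gripper_width: 0.0618
```

Request:
servo_tool(rows=[{"linear": [0,-0.005,0.035],"rot": [0,0,0],"fingers": 225},{"linear": [0,0,0.04],"rot": [0,0,0],"fingers": 225},{"linear": [0,0,0.01],"rot": [0,0,0],"fingers": 225},{"linear": [0,0,0],"rot": [0,0,0],"fingers": 225}])

```text
time: 14.23
tool_pos: [0.424, 0.1043, 0.1785]
ee_rot: [0.493, -0.495, -0.505, 0.506]
wrist_force: [0.5, -0.4, -0.6]
gripper_width: 0.0138
```

```bash
python3 plan.py .435 .1075 .114 91.3;python3 shot.py wrist w14; python3 shot.py top t14 190 10 290 210 4
```

```text
t 14.2333 pos [0.424  0.1043 0.1785] jaw 91.33884455627678 down [ 0.     -0.0027 -1.    ] q7 0.9523000919041285 w 0.013826624112394425 F [ 0.4764 -0.4342 -0.5735]
 d(tool now) [ 0.0031  0.0645 -0.0111]  d(tool target) [ 0.003   0.0645 -0.0111]  rotvec [-0.0035  0.0388 -0.157 ]
```

View pics/w14.png

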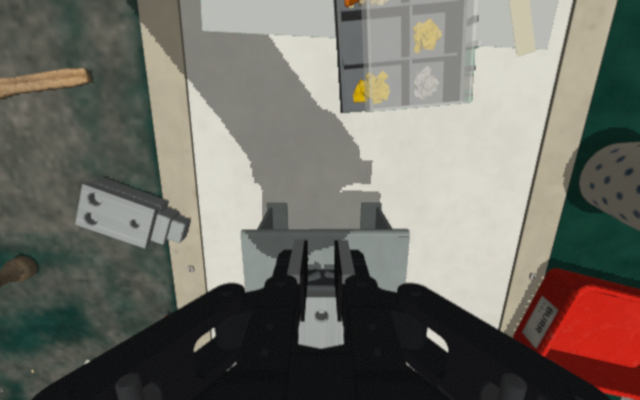

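View pics/t14.png

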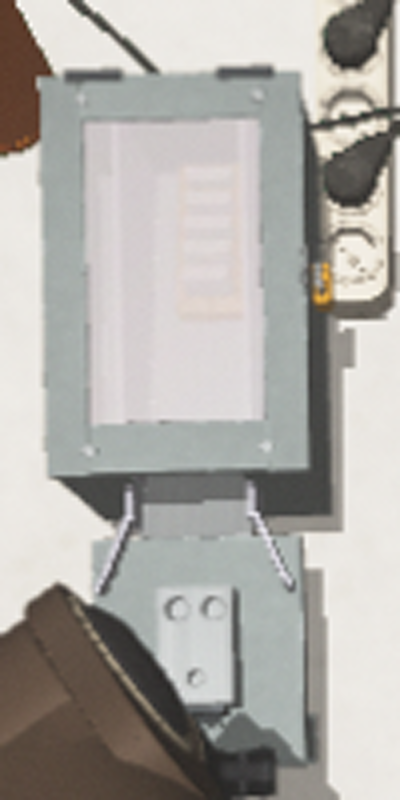

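The insert lies straight and centred, stump toward the robot. The gauge set is still at the rear and nothing stands in the flap's way. Lowering behind the stump and pushing.

Request:
servo_tool(rows=[{"linear": [0.002,0.03,0],"rot": [0,0,0],"fingers": 225},{"linear": [0,0.023,0],"rot": [0,0,0],"fingers": 225},{"linear": [0,0.012,0],"rot": [0,0,0],"fingers": 225},{"linear": [0,0,-0.01],"rot": [0,0,0],"fingers": 225},{"linear": [0,0,-0.01],"rot": [0,0,0],"fingers": 225}])

```text
time: 14.75
tool_pos: [0.4476, 0.1075, 0.1132]
ee_rot: [0.495, -0.494, -0.505, 0.506]
wrist_force: [0.1, 0.9, 0.6]
gripper_width: 0.01
```

Request:
servo_tool(rows=[{"linear": [0,0,-0.01],"rot": [0,0,0],"fingers": 225},{"linear": [0,0,-0.01],"rot": [0,0,0],"fingers": 225},{"linear": [0,0,-0.01],"rot": [0,0,0],"fingers": 225},{"linear": [0,0,-0.01],"rot": [0,0,0],"fingers": 225},{"linear": [0,0,0],"rot": [0,0,0],"fingers": 225}])

```text
time: 15.17
tool_pos: [0.4893, 0.1081, 0.1141]
ee_rot: [-0.494, 0.495, 0.506, -0.504]
wrist_force: [0.7, -0.2, 0.8]
gripper_width: 0.0104
```

```bash
python3 plan.py .53 .109 .113 91.3;python3 shot.py side s15 310 120 470 220 5; python3 shot.py top t15 190 60 290 210 4
```

```text
t 15.1667 pos [0.4893 0.1081 0.1141] jaw 91.18354575012611 down [ 0.0025  0.0011 -1.    ] q7 0.8446940556303143 w 0.010360624036157751 F [ 0.6971 -0.1973  0.7762]
 d(tool now) [ 0.      0.0012 -0.0407]  d(tool target) [-0.0001  0.0011 -0.0407]  rotvec [ 0.146  -0.1165  0.0582]
```

View pics/s15.png

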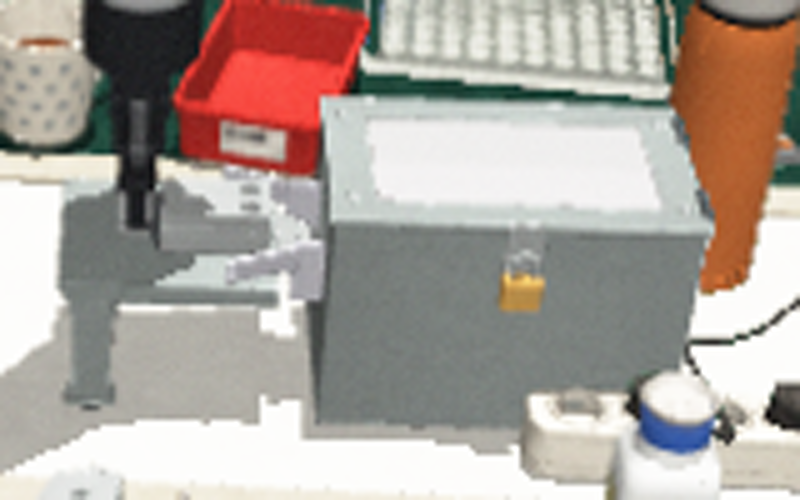

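View pics/t15.png

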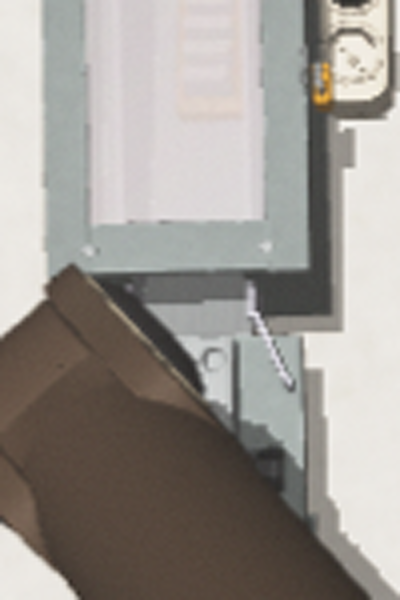

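It still slides straight. Pushing on.

Request:
servo_tool(rows=[{"linear": [0,0,-0.01],"rot": [0,0,0],"fingers": 225},{"linear": [0,0,-0.01],"rot": [0,0,0],"fingers": 225},{"linear": [0,0,-0.01],"rot": [0,0,0],"fingers": 225},{"linear": [0,0,-0.008],"rot": [0,0,0],"fingers": 225},{"linear": [0,0,0],"rot": [0,0,0],"fingers": 225}])

```text
time: 15.68
tool_pos: [0.5267, 0.1089, 0.1134]
ee_rot: [-0.495, 0.495, 0.506, -0.505]
wrist_force: [1.0, -0.8, -1.5]
gripper_width: 0.0098
```

Request:
servo_tool(rows=[{"linear": [0,0,-0.006],"rot": [0,0,0],"fingers": 225},{"linear": [0,0,-0.006],"rot": [0,0,0],"fingers": 225},{"linear": [0,0,0],"rot": [0,0,0],"fingers": 225},{"linear": [0,0,0],"rot": [0,0,0],"fingers": 225}])

```text
time: 16.02
tool_pos: [0.5371, 0.1092, 0.1134]
ee_rot: [-0.494, 0.495, 0.506, -0.505]
wrist_force: [0.6, -0.2, 0.5]
gripper_width: 0.01
```

```bash
python3 shot.py side s16 310 120 470 220 5; python3 shot.py top t16 190 10 290 160 5
```

```text
(no output)
```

View pics/s16.png

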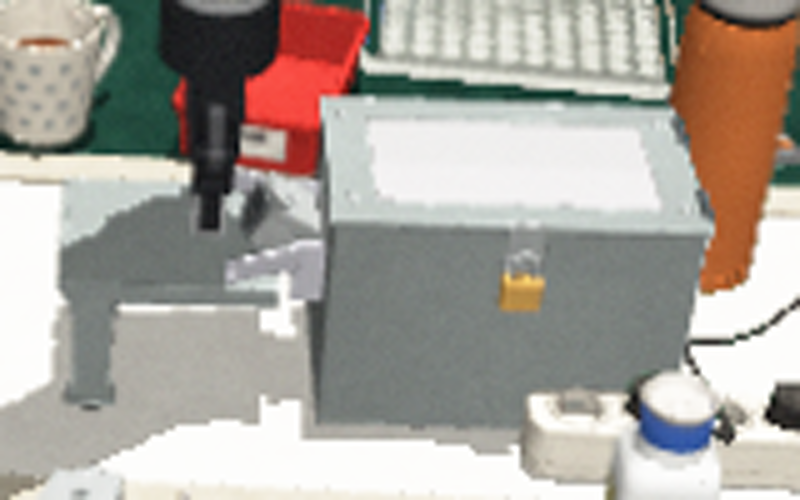

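View pics/t16.png

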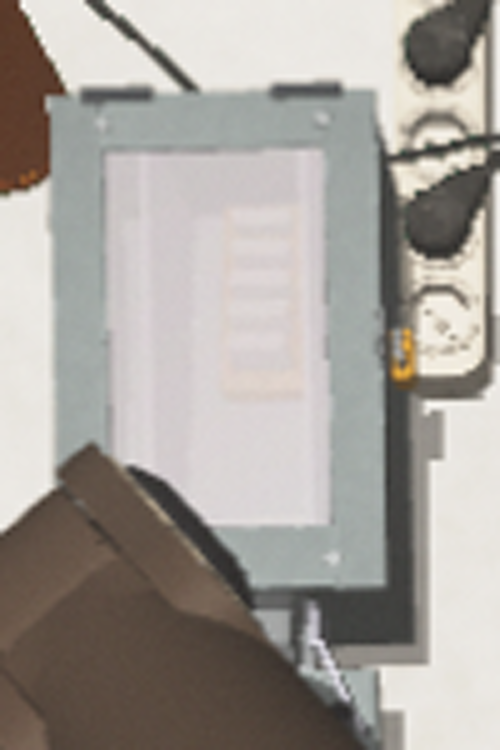

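It has tipped. I'll give it time to slide.

Request:
servo_tool(rows=[{"linear": [0,0,0],"rot": [0,0,0],"fingers": 225},{"linear": [0,0,0],"rot": [0,0,0],"fingers": 225},{"linear": [0,0,0],"rot": [0,0,0],"fingers": 225},{"linear": [0,0,0],"rot": [0,0,0],"fingers": 225},{"linear": [0,0,0.02],"rot": [0,0,0],"fingers": 225}])

```text
time: 16.53
tool_pos: [0.5192, 0.1086, 0.1135]
ee_rot: [-0.495, 0.495, 0.506, -0.504]
wrist_force: [-1.2, 0.6, 0.5]
gripper_width: 0.0099
```

Request:
servo_tool(rows=[{"linear": [0,-0.02,0.03],"rot": [0,0,0],"fingers": 225},{"linear": [0,-0.03,0.03],"rot": [0,0,0],"fingers": 225},{"linear": [-0.04,-0.01,0],"rot": [0,0,0],"fingers": 225},{"linear": [-0.04,0,0],"rot": [0,0,0],"fingers": 225},{"linear": [-0.04,0,0],"rot": [0,0,0],"fingers": 225}])

```text
time: 16.95
tool_pos: [0.4598, -0.0136, 0.1741]
ee_rot: [-0.493, 0.495, 0.506, -0.506]
wrist_force: [1.5, -0.4, -0.2]
gripper_width: 0.0103
```

```bash
python3 shot.py side s17 310 120 470 220 5; python3 shot.py top t17 190 10 290 160 5
```

```text
(no output)
```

View pics/s17.png

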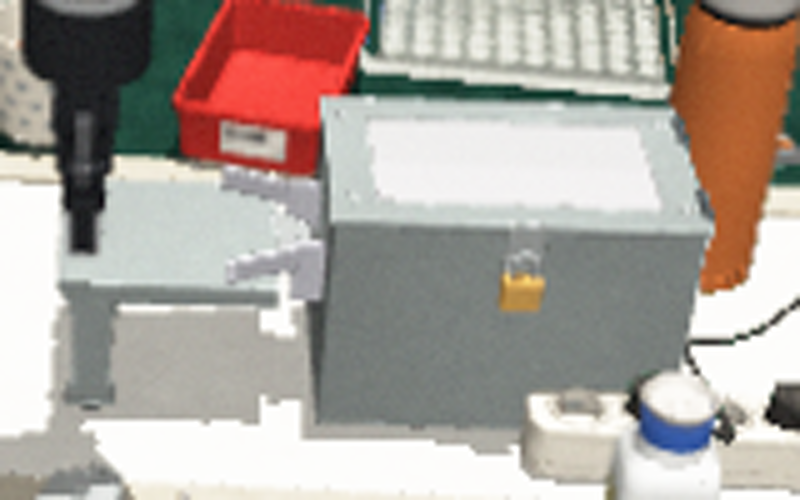

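View pics/t17.png

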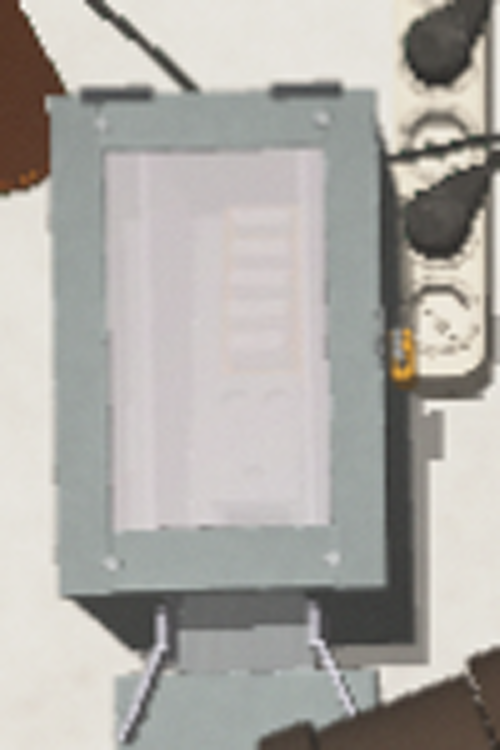

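Through the roof window the insert lies behind the gauge set, at t17 v≈375 to 510. The front opening shows at (175–310, 597–625). I'll compare that patch with the first picture to check the flap, and check that the other things have not moved.

```bash
python3 - <<'E'
from h import *
np.set_printoptions(precision=4,suppress=True)
a=cv2.imread("pics/top0.png"); c=cv2.imread("pics/t17_raw.png"); b=cv2.imread("pics/t14_raw.png")
for nm,P in [("hinge",(.619,.112,.144)),("flap low",(.619,.112,.088)),("roof edge",(.610,.112,.162)),("slide at face",(.61,.112,.083)),("open .5 low",(.648,.112,.093)),("bend",(.58,.11,.1))]: print(nm,proj("top",np.array(P)))
for im in (a,b,c): print(np.stack([im[127:145,u].mean(1) for u in (228,234,242)]).round())
crop(np.hstack([a[110:150,210:270],b[110:150,210:270],c[110:150,210:270]]),0,0,180,40,4,"pics/fl.png")
for v in (84,86,100,110,112,114): print(v,atz("top",242,v,.09))
d0=np.load("pics/top0d.npy"); d1=np.load("pics/t17.npy"); print(d0[128:142,238],d1[128:142,238])
x=cv2.absdiff(a,c).max(2); cv2.imwrite("pics/diff.png",x)
cv2.imwrite("pics/t17f.png",c)
E
```

```text
hinge (np.float64(235.49932355914018), np.float64(125.39601081628733))
flap low (np.float64(239.26184101418488), np.float64(130.0482736861107))
roof edge (np.float64(234.18859398170315), np.float64(127.58495012699996))
slide at face (np.float64(239.55775041876143), np.float64(133.98968507588046))
open .5 low (np.float64(239.0162303265057), np.float64(118.14951464948481))
bend (np.float64(239.18210585464655), np.float64(144.67147712842313))
[[149.  79.  88.  92.  93.  91.  91.  94.  93. 142. 147. 146. 147. 148.
  146. 146. 146. 141.]
 [128.  78.  90.  92.  92.  92.  92.  94.  93. 143. 149. 149. 148. 150.
  148. 149. 146. 143.]
 [129.  90.  90.  90.  92.  92.  90.  91. 142. 148. 147. 148. 146. 147.
  148. 148. 143. 131.]]
[[173.  94. 102. 106. 108. 108. 105. 107. 107. 161. 169. 168. 167. 170.
  167. 170. 166. 166.]
 [146.  94. 103. 108. 107. 108. 107. 109. 108. 165. 172. 173. 170. 172.
  168. 170. 169. 163.]
 [149. 104. 104. 106. 107. 107. 106. 107. 162. 169. 171. 169. 169. 171.
  169. 169. 165. 154.]]
[[162.  88.  97. 101. 101. 100. 101. 103. 102. 154. 160. 158. 159. 159.
  160. 159. 159. 154.]
 [139.  89.  99. 102. 101. 103. 102. 102. 100. 154. 163. 162. 162. 161.
  161. 160. 162. 153.]
 [140.  98.  99. 101. 100.  99. 100.  98. 153. 160. 160. 160. 161. 160.
  161. 159. 156. 145.]]
84 [0.7353 0.1055 0.09  ]
86 [0.7302 0.1055 0.09  ]
100 [0.6947 0.1053 0.09  ]
110 [0.6693 0.1051 0.09  ]
112 [0.6642 0.1051 0.09  ]
114 [0.6592 0.1051 0.09  ]
[1.2921 1.2944 1.295  1.2918 1.2881 1.2885 1.283  1.2811 1.2781 1.2821
 1.2719 1.2789 1.2756 1.271 ] [1.3005 1.2924 1.2901 1.29   1.2896 1.2867 1.287  1.2828 1.283  1.278
 1.2791 1.2767 1.2787 1.2729]
```

View pics/fl.png

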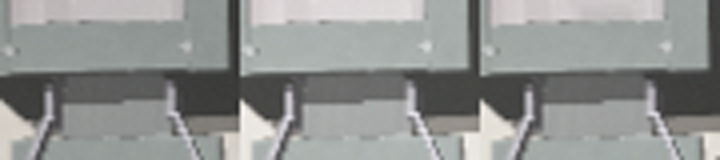

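View pics/t17f.png

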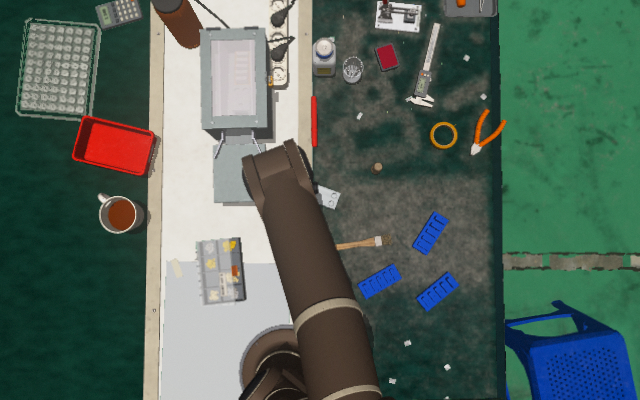

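The patch matches the earlier ones, but it mostly shows the slide. For a direct look at the flap, I'm bringing the wrist camera up in front of the shelf and tilting it forward.

Request:
servo_tool(rows=[{"linear": [0.025,-0.018,0.012],"rot": [0,0,0],"fingers": 225},{"linear": [0.025,-0.018,0.012],"rot": [0,0,0],"fingers": 225},{"linear": [0.025,-0.018,0.012],"rot": [0,0,0],"fingers": 225},{"linear": [0.025,-0.018,0.012],"rot": [0,0,0],"fingers": 225},{"linear": [0.025,-0.018,0.012],"rot": [0,0,0],"fingers": 225}])

```text
time: 17.47
tool_pos: [0.3959, 0.1126, 0.2635]
ee_rot: [0.494, -0.494, -0.505, 0.506]
wrist_force: [0.6, 0.1, 0.7]
gripper_width: 0.0103
```

Request:
servo_tool(rows=[{"linear": [0,0,0],"rot": [-6,0,0],"fingers": 225},{"linear": [0,0,0],"rot": [-6,0,0],"fingers": 225},{"linear": [0,0,0],"rot": [-6,0,0],"fingers": 225},{"linear": [0,0,0],"rot": [-6,0,0],"fingers": 225},{"linear": [0,0,0],"rot": [-6,0,0],"fingers": 225}])

```text
time: 17.88
tool_pos: [0.3958, 0.1083, 0.2624]
ee_rot: [-0.361, 0.602, 0.609, -0.371]
wrist_force: [-0.4, -2.0, -0.0]
gripper_width: 0.01
```

```bash
python3 -c "
from cell import ctrl
print(ctrl.get_state()['qpos'])"; python3 plan.py .4 .11 .26 91;python3 shot.py wrist w18
```

```text
[ 0.49837167 -0.29353157 -0.85592828  2.32323519 -0.08520101  0.55996985
  1.26280376]
t 17.8833 pos [0.3958 0.1083 0.2624] jaw 90.89379354750844 down [ 0.4651  0.0015 -0.8853] q7 1.2628037563241288 w 0.010044292541325944 F [-0.4165 -1.9759 -0.0393]
 d(tool now) [ 0.0017  0.0041 -0.0027]  d(tool target) [ 0.0016  0.0024 -0.0043]  rotvec [27.7127 -0.0134 -0.3933]
```

View pics/w18.png

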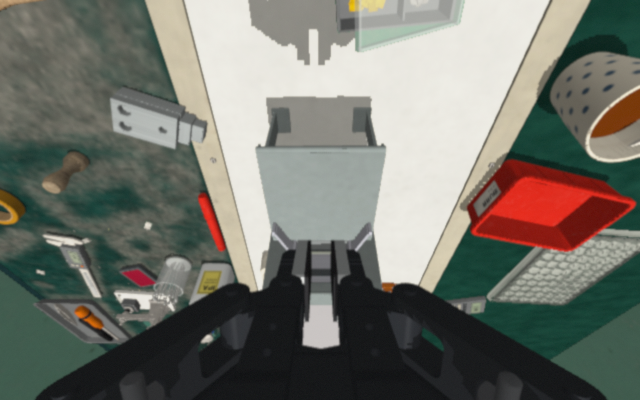

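Joint 2 is at its lower limit here, so I'm backing away from it by moving forward. I'm also opening the fingers to see between them.

Request:
servo_tool(rows=[{"linear": [0,0.012,-0.024],"rot": [0,0,0],"fingers": 0},{"linear": [0,0.012,-0.024],"rot": [0,0,0],"fingers": 0},{"linear": [0,0,0],"rot": [0,0,0],"fingers": 0},{"linear": [0,0,0],"rot": [0,0,0],"fingers": 0}])

```text
time: 18.27
tool_pos: [0.4512, 0.1108, 0.2632]
ee_rot: [-0.364, 0.599, 0.609, -0.372]
wrist_force: [-0.3, -0.6, -0.3]
gripper_width: 0.058
```

```bash
python3 -c "
from cell import ctrl
print(ctrl.get_state()['qpos'])"; python3 shot.py wrist w19 240 180 400 300 5
```

```text
[ 0.64153566 -0.13811011 -1.00637781  2.22738955  0.10100661  0.54479672
  1.12832802]
```

View pics/w19.png

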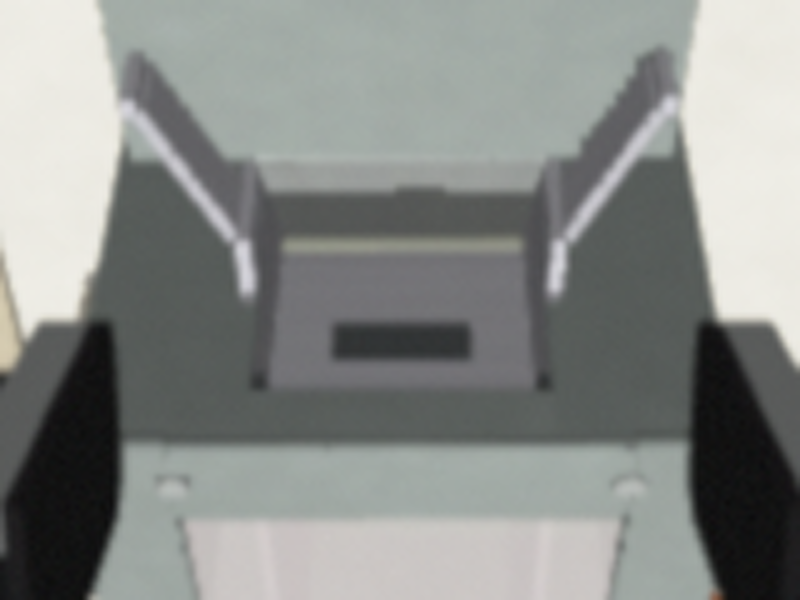

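The flap hangs shut across the opening: the panel with its dark label is at (270–545, 240–390), with its light lower edge just above the slide. One last look at the bystanders.

```bash
python3 shot.py side s20; python3 - <<'E'
from h import *
a=cv2.imread("pics/side0.png"); b=cv2.imread("pics/s20_raw.png")
crop(np.hstack([a[200:320,300:430],b[200:320,300:430]]),0,0,260,120,3,"pics/cmp.png")
E
```

```text
(no output)
```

View pics/cmp.png

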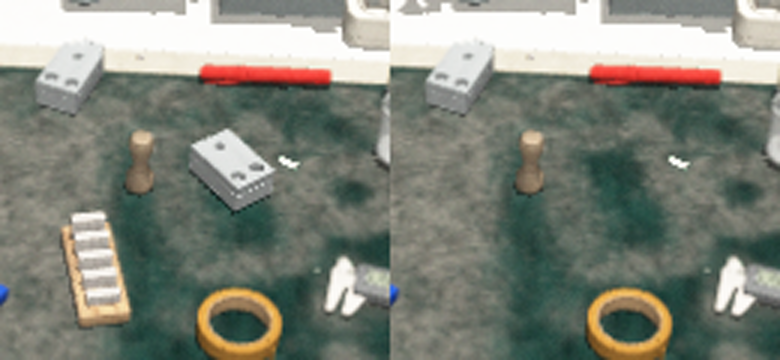

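Side by side, before and after: the sound insert, stamp, tape roll and marker are at the same pixels.

```bash
python3 -c "
from cell import ctrl
print(ctrl.close_job(), ctrl.get_state()['time'])"
```

```text
the job is handed in; nothing more can be done
the job is handed in; nothing more can be done
```

Both condemned pieces are in the lock box. I put the gauge set through first and the snapped insert second, each laid on the shelf and pushed until it tipped and slid down. The job was handed in at about 18 s of the 69 s allowed.

**Last checks that passed**
- **Pieces:** through the roof window the gauge set lies at the rear wall with the insert behind it. The shelf is empty.
- **Flap:** a direct wrist-camera view at the end shows it hanging shut.
- **Bystanders:** the stamp is upright, and it, the sound insert, tape roll and marker are at the same pixels as before.
- **Robot:** it was touching nothing at hand-in.

**Doubtful**
- **Flap after the first piece:** I did not see it directly before the insert went in. I took it as shut because the gauge set lay about 10 cm beyond the flap and the opening looked the same from the top camera. Over 6 s passed between the two pushes.
- **Joint 2:** while tilting for the flap view it read -0.2935 rad, against a stated lower limit of -0.29. I backed off at once, but that may count as passing the range.

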